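# Hang the tip pail on the bench rail with an S-hook

### The arm

A 6-joint arm with a two-finger parallel gripper is mounted at the origin on a cart in front of the work surface, level with it; the furniture and walls round the work are solid. World frame = base frame: x ahead of the robot, y to its left, z up, the work surface at z = 0. Lengths are in m, angles in rad, forces in N, time in s.
With the tool pointing down it reaches from about 0.3 to 0.85 m from the base axis. Payload 5.4 kg.
Tool frame: the origin (TCP) lies midway between the tips of the shut fingers; the grasp point (between the pads) lies 19 mm behind it; z points along the fingers, y is the direction in which the jaws open and shut (so a half turn about z gives the same grasp; the last joint's range is limited). The gripper opens to 85 mm and grips with 20 to 120 N. Pads are 22 mm wide; open, the fingers measure 114 mm over their backs; the gripper's body (76 mm by 85 mm) begins 54 mm behind the grasp point. The pads swing forward as they close: fully open they stand 13 mm farther back than shut.
Start: joints at [1.009, 0.158, 1.597, -0, 1.386, -0.21], TCP at [0.198, 0.54, 0.231] pointing down, gripper open.
Joint ranges: [-2.91, 2.91], [-0.94, 2.29], [0.18, 2.7], [-1.29, 4.43], [0.17, 2.64], [-3, 3]. Speed limits (rad/s): [2.57, 2.57, 3.14, 3.14, 3.14, 3.14].

### API

Orientations are given as a rotation vector (axis times angle).
In Python, from plant import state, camera, camera_params, job gives the robot as it stands.
- The arm moves only by the shell command python3 -m inch 'ROWS' [FORCE]. ROWS is JSON, a list of rows, each an object of numbers: "x", "y", "z": the shift along the tool's x, y, z in mm; "wx", "wy", "wz": the turn, a rotation vector about the tool's x, y, z in degrees; "grip": the finger opening in mm, from 0 to 85.4. A call has 1 to 5 rows; each row shifts and turns the pose as measured when the row begins, along the tool's axes as they then stand; what a row does not reach is not made up. A row lasts 1/12 s, in which the tool goes at most 41.7 mm and 7.16 degrees, less where a joint would pass 70% of its speed; a pose out of reach is approached as far as the arm can. A call is refused whole if a number of a shift passes 41.7 or a number of a turn 7.16, either way. A call with a gripper value outside its range is refused whole. The fingers move at their own pace and stop on an object; FORCE is the grip in N (left out, the last holds). Time passes only in rows, so rows that do not move let the fingers close. It gives the time, the measured TCP pose, the force and the opening at its end, in the units of the state.
- state(): the state, without advancing time (a new reading comes with each control period).
- camera(name): name is "scene" or "top" or "wrist"; returns the picture (400x640x3 uint8, red, green, blue); there is no depth.
- camera_params(name): a dict with "fov_y" (degrees; the focal length in pixels is half the picture's height over the tangent of half this angle, whatever the lens; pixels are square), "cx", "cy" (the principal point, pixels), "rvec" (rotation vector, rad) and "tvec" (3), from world to camera coordinates, as OpenCV has them. Camera axes: x right, y down, z forward; pixel columns grow to the right and rows downward; lengths in m; the calibration is good to about 2 mm. A picture is of the moment at which its call begins: read the wrist's pose just before it. camera_params takes no time and is no camera call; for the wrist camera it gives the pose at the moment of the call.
- job.sign_off(): hands the job in, once; it reports no verdict.
The state is a dict: "t": time; "joint_pos": joint angles; "joint_vel": joint speeds; "joint_torque": joint torques, N m; "tcp_pos": TCP position; "tcp_rot": TCP orientation; "wrist_force": force on the tool from outside, world axes, zero at the start; "wrist_torque": the same for the moment, N m; "gripper_width": finger opening in m.
Only numpy, scipy, OpenCV 4.12 (cv2) and the standard library are available. Lean on these libraries where they do the work, as an engineer would, in place of code of your own. Each camera call takes 0.05 s, during which the arm holds its last target. There are 200 camera calls.

### The job

Take the S-hook out of its wooden stand by the blue tab and hook it over the rail's bar, on the thick part close to the right-hand post, with its lower curl open towards you. Keeping it resting lightly on the bar, slide it left until it drops into the bar's red neck; go by feel and keep hook forces on the rail below 30 N, or the bar slips in its clamps. Then hang the white pail by its wire bail in the lower curl, gently and keeping the pail upright; leave hook and pail hanging still, the hook in the neck, and disturb nothing else.

Things in the scene. Friction and masses are not known exactly. Their poses are not given: they have to be found in the camera images.
- rail: Fixed rail: two posts 300 mm apart carry a level bar 20 mm thick along y, its centre line 270 mm above the bench, through black clamps (22 mm along y). A red neck in the bar, 12 mm thick and 11 mm long, lies within 50 mm either side of the middle, elsewhere each time; its place is not reported. Origin on the bench midway between the posts; x away from the robot, +y left along the bar, z up.
- stand: Fixed pale wooden block 75 x 60 x 42 mm with a slot 37.5 x 7.5 mm, 36 mm deep, in its top, along its x axis; the hook's lower curl stands in the slot. Origin in the middle of its underside. It may stand at the robot's left or right.
- hook: Loose S-hook in its own x-z plane: rigid 6 mm steel wire, 42 mm wide (x), 170 mm tall with its blue tab, 80 g. Stands upright in the stand, axes as the stand's. Origin at its lowest point, z up. The shank starts straight at x = -18 mm for 36 mm below the upper curl's centre, slants across, and ends straight at x = +15 mm for 30 mm above the lower curl's centre (wire centre lines).
- hook_top (a point): Centre of the upper curl (15 mm inner radius, open downwards, free end on the +x side reaching 9 mm below this point), 108 mm above the hook's origin. Hanging on the thick bar it is 265 mm above the bench, in the neck 261 mm: the hook drops 4 mm there. The wire has 5 mm of play along the neck.
- hook_low (a point): Centre of the lower curl (12 mm inner radius, open upwards, free end on the -x side reaching 9 mm above this point), 18 mm above the hook's origin. A seated bail has its centre line 9 mm below this point.
- hook_tip (a point): Free end of the lower curl: 15 mm from the hook's middle towards its -x, 24 mm above its origin.
- hook_tab (a point): Grip point on the blue tab (26 mm along x, 8 mm thick along the hook's y, 42 mm tall, its top 16 mm above this point, its lower edge 26 mm below), 154 mm above the hook's origin. Pinch it across its thickness from above.
- pail: Loose white open pail 70 (x) x 80 (y) x 60 mm high, 0.14 to 0.28 kg, with a dark weight inside, a wire bail above it and a green handle on its -x side, towards the robot. Origin in the middle of its underside. It hangs level from the bail. It may stand at the robot's left or right.
- pail_bail (a point): Middle of the bail's level top, 120 mm above the pail's origin: 6 mm wire, 24 mm of it straight along the pail's y axis, then sloping down on both sides to the pail's side walls. Rigid with the pail.
- pail_grip (a point): Grip point on the green handle: 92 mm from the pail's middle towards -x, 50 mm above the pail's underside. The handle is a level bar 8 mm thick (y), 24 mm tall (from 38 to 62 mm above the pail's underside), its free end 27 mm beyond this point (-x). Pinch it across its thickness from above.
- beaker_1: Clear glass beaker 82 mm tall, at the back; leave alone. Origin under its middle.
- petri_dish: Clear petri dish 64 mm across, 12 mm high; leave alone. Origin under its middle.
- timer: Small white timer 62 x 62 x 19 mm; leave alone. Origin under its middle.
- marker_red: White and red marker 146 mm long, 14 mm thick, at the right; leave alone. Origin under its middle.
Mind the look-alikes: they are no part of the job. Of the things shaped like the hook, the steel one is meant.

How it is judged:
By the outcome, as a careful person would: the job done as asked, in the order asked, and still so for the second after the job is handed in, with the robot touching nothing.
It also fails if it takes over 72 s, if anything falls off the work surface, if the arm or the gripper's body presses on something with over 40 N, if the wrist force passes 120 N, or if a joint passes its speed limit or range.

## Working session

There is one attempt and no reset: what is moved stays moved. The work goes in short steps, Python scripts to look and compute and a shell command to move; the robot and the scene stay as the last step left them, time stands still between calls to the robot, and variables do not carry over. Pictures are saved under pics/ and viewed, about 8 in all and at most 12, crops included, and the job is handed in when it is done.

```bash
ls; mkdir -p pics; python3 - <<'E'
from plant import *
import cv2
print(state())
for n in ("scene","top"):
    print(n,camera_params(n)); cv2.imwrite(f"pics/{n}0.png",camera(n)[:,:,::-1])
E
```

```text
pics
{'t': 0.0, 'joint_pos': array([ 1.00891462e+00,  1.59063046e-01,  1.59827737e+00,  8.13901091e-06,
        1.38614911e+00, -2.10091615e-01]), 'joint_vel': array([-0.00189717,  0.00100856, -0.00110779,  0.00020089,  0.00025094,
       -0.0023431 ]), 'joint_torque': array([ 7.55351848e-04, -3.96018863e+01, -3.31422329e+01, -2.03374234e-04,
        8.71899450e-03,  8.04958233e-06]), 'tcp_pos': array([0.19781667, 0.53925795, 0.23028641]), 'tcp_rot': array([-5.49621405e-01, -3.09240685e+00,  2.75501846e-03]), 'wrist_force': array([-0.06875838, -0.07471048, -0.20980924]), 'wrist_torque': array([0.00298381, 0.02113761, 0.01418876]), 'gripper_width': 0.08559044983468005}
scene {'fov_y': 47.56177209541734, 'cx': 319.50714727992414, 'cy': 202.80297105261425, 'rvec': array([ 1.9372034, -0.8255419,  0.4641606]), 'tvec': array([-0.42658805,  0.31841611,  0.87042568])}
top {'fov_y': 56.703108317911685, 'cx': 322.4706872381564, 'cy': 198.3533178813717, 'rvec': array([ 2.10598152, -2.15270477,  0.14223878]), 'tvec': array([-0.00327106,  0.56922055,  0.93505087])}
```

View pics/scene0.png

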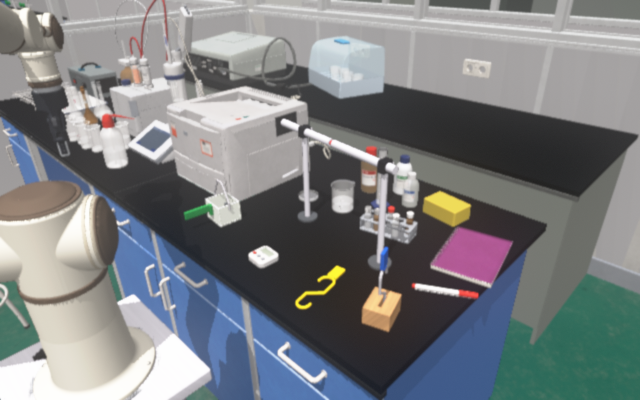

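View pics/top0.png

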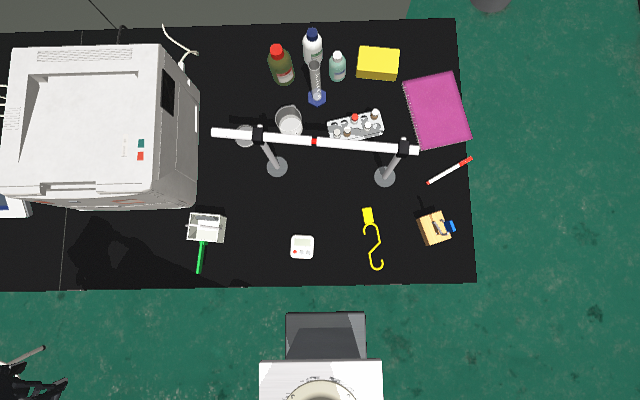

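```bash
cat > h.py <<'E'
import numpy as np, cv2
from plant import *
def P(n):
    p=camera_params(n); R=cv2.Rodrigues(p["rvec"])[0]; f=200/np.tan(np.radians(p["fov_y"]/2))
    return R,np.array(p["tvec"]),f,p["cx"],p["cy"]
def ray(n,uv,p=None):
    R,t,f,cx,cy=p or P(n); d=R.T@np.array([(uv[0]-cx)/f,(uv[1]-cy)/f,1]); return -R.T@t,d/np.linalg.norm(d)
def plane(n,uv,z,p=None):
    c,d=ray(n,uv,p); return c+d*(z-c[2])/d[2]
def tri(rs):
    A=0;b=0
    for c,d in rs: M=np.eye(3)-np.outer(d,d); A=A+M; b=b+M@c
    X=np.linalg.solve(A,b); return X,[np.linalg.norm((np.eye(3)-np.outer(d,d))@(X-c)) for c,d in rs]
def proj(n,X,p=None):
    R,t,f,cx,cy=p or P(n); c=R@np.array(X)+t; return np.array([cx+f*c[0]/c[2],cy+f*c[1]/c[2]])
def blobs(img,lo,hi,roi,amin=8):
    x0,y0,x1,y1=roi; h=cv2.cvtColor(img[y0:y1,x0:x1],cv2.COLOR_RGB2HSV); m=cv2.inRange(h,lo,hi)
    k,l,s,c=cv2.connectedComponentsWithStats(m); out=[]
    for i in range(1,k):
        if s[i,4]>=amin:
            pts=np.argwhere(l==i)[:,::-1].astype(np.float32)+[x0,y0]
            out.append((s[i,4],c[i]+[x0,y0],cv2.minAreaRect(pts.astype(np.float32))))
    return sorted(out,key=lambda o:-o[0])
E
python3 - <<'E'
from h import *
np.set_printoptions(precision=4,suppress=True)
S=cv2.imread("pics/scene0.png")[:,:,::-1].copy();T=cv2.imread("pics/top0.png")[:,:,::-1].copy()
B=((100,120,60),(130,255,255));G=((50,120,50),(80,255,255))
for nm,c,rs,rt in (("blue",B,(370,240,395,280),(435,210,465,240)),("green",G,(180,195,215,225),(190,235,212,280))):
    bs=blobs(S,*c,rs)[0];bt=blobs(T,*c,rt)[0];print(nm,bs,bt)
    print(tri([ray("scene",bs[1]),ray("top",bt[1])]))
    print("top box", [plane("top",q,.155 if nm=="blue" else .05)[:2] for q in cv2.boxPoints(bt[2])])
bt=blobs(T,(0,120,80),(8,255,255),(305,132,322,150))[0];print("neck",bt,plane("top",bt[1],.27))
bs=blobs(T,(10,60,100),(25,200,255),(405,200,465,255))[0];print("stand",bs,[plane("top",q,.042)[:2] for q in cv2.boxPoints(bs[2])])
m=blobs(T,(0,0,0),(180,255,50),(250,120,275,152),3);print([ (o[0],o[1],plane("top",o[1],.27)) for o in m[:3]])
m=blobs(T,(0,0,0),(180,255,50),(396,130,412,162),3);print([ (o[0],o[1],plane("top",o[1],.27)) for o in m[:3]])
print("bar ends",plane("top",(212,132),.27),plane("top",(418,150.5),.27))
big=lambda I,x0,y0,x1,y1,k:cv2.resize(I[y0:y1,x0:x1],None,fx=k,fy=k,interpolation=cv2.INTER_CUBIC)
a=big(T,405,195,465,255,6);b=big(T,176,200,246,280,5)
c=np.zeros((400,710,3),np.uint8);c[:360,:360]=a;c[:400,360:710]=b
d=big(T,205,110,425,195,3.2)[:200] if 0 else cv2.resize(T[115:195,205:425],(710,258))
cv2.imwrite("pics/z1.png",np.vstack([c[:340] if 0 else cv2.resize(c,(600,338)),cv2.resize(d,(600,218))])[:,:,::-1])
E
```

```text
blue (np.int32(141), array([383.8014, 258.0142]), ((383.67694091796875, 257.58465576171875), (6.449806213378906, 23.566600799560547), 7.125016689300537)) (np.int32(108), array([449.4722, 225.75  ]), ((449.35003662109375, 226.05003356933594), (12.332881927490234, 9.486832618713379), 71.56504821777344))
(array([ 0.4812, -0.3079,  0.1575]), [np.float64(0.0005562347299179883), np.float64(0.0005562347299178939)])
top box [array([ 0.4906, -0.294 ]), array([ 0.4971, -0.315 ]), array([ 0.47  , -0.3219]), array([ 0.4636, -0.3009])]
green (np.int32(220), array([197.1818, 211.2045]), ((197.56353759765625, 211.26475524902344), (9.646081924438477, 28.121440887451172), 76.50426483154297)) (np.int32(197), array([200.3096, 256.2234]), ((201.23504638671875, 257.2082214355469), (8.300450325012207, 32.606075286865234), 6.842773914337158))
(array([0.423 , 0.3031, 0.0523]), [np.float64(0.0015483573774217085), np.float64(0.0015483573774216516)])
top box [array([0.3822, 0.3149]), array([0.4647, 0.3075]), array([0.4617, 0.2859]), array([0.3793, 0.2935])]
neck (np.int32(29), array([313.7241, 140.5172]), ((313.61767578125, 140.5294189453125), (4.365641117095947, 6.063390731811523), 14.03624439239502)) [ 0.6555 -0.0048  0.27  ]
stand (np.int32(550), array([432.2291, 228.1127]), ((433.3531188964844, 228.01805114746094), (30.58501434326172, 26.779836654663086), 68.96248626708984)) [array([ 0.5102, -0.2572]), array([ 0.534 , -0.3237]), array([ 0.4591, -0.3467]), array([ 0.4358, -0.281 ])]
[(np.int32(398), array([260.5905, 132.4598]), array([0.6761, 0.1062, 0.27  ])), (np.int32(51), array([271.4118, 146.0392]), array([0.6461, 0.0834, 0.27  ]))]
[(np.int32(287), array([403.6516, 143.9477]), array([ 0.643 , -0.1903,  0.27  ]))]
bar ends [0.6801 0.2087 0.27  ] [ 0.6283 -0.2189  0.27  ]
```

View pics/z1.png

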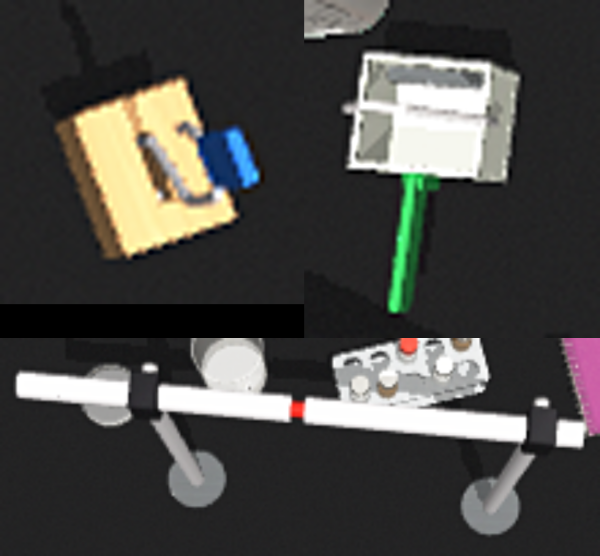

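```bash
cat >> h.py <<'E'
def goto(xyz,yaw,tilt=None):
    "remaining shift (mm, tool axes) and turn (deg, tool axes) to TCP xyz, tool y at yaw (deg), pointing down"
    s=state(); Rc=cv2.Rodrigues(s["tcp_rot"])[0]; a=np.radians(yaw); c,n=np.cos(a),np.sin(a)
    Rd=np.array([[-c,-n,0],[-n,c,0],[0,0,-1.]])
    d=(Rc.T@(np.array(xyz)-s["tcp_pos"]))*1000; w=np.degrees(cv2.Rodrigues(Rc.T@Rd)[0].ravel())
    print("t %.2f tcp"%s["t"],s["tcp_pos"].round(4),"shift",d.round(1),"turn",w.round(2),"F",s["wrist_force"].round(2),"T",s["wrist_torque"].round(2),"w",s["gripper_width"].round(4))
E
python3 -m inch '[{"z":-15,"wz":-6.2},{"z":-15,"wz":-6.2},{"z":-15,"wz":-6.2},{"z":-15,"wz":-6.2},{"z":-10,"wz":-6.2}]'
python3 -m inch '[{"wz":-6.2}]'
python3 - <<'E'
from h import *
goto((.485,-.307,.30),17)
for n in("scene","top"):
    R,t=P(n)[:2];print(n,-R.T@t)
for q in((257.8,134.8),(403.4,147.7)):print(plane("top",q,.27))
E
```

```text
invalid input
invalid input
Traceback (most recent call last):
  File "h.py", line 29, in goto
    print("t %.2f tcp"%s["t"],s["tcp_pos"].round(4),"shift",d.round(1),"turn",w.round(2),"F",s["wrist_force"].round(2),"T",s["wrist_torque"].round(2),"w",s["gripper_width"].round(4))
                                                                                                                                                          ^^^^^^^^^^^^^^^^^^^^^^^^
AttributeError: 'float' object has no attribute 'round'
```

```bash
sed -i 's/s\["gripper_width"\].round(4)/round(s["gripper_width"],4)/' h.py
python3 -m inch '[{"x":0,"y":0,"z":-15,"wx":0,"wy":0,"wz":-6.2,"grip":85}]'
python3 -m inch '[{"z":-15,"wz":-6.2,"grip":85}]'
```

```text
t: 0.18
tcp_pos: [0.1968, 0.5375, 0.2418]
tcp_rot: [-0.38, -3.115, 0.013]
wrist_force: [0.6, 0.3, -0.8]
gripper_width: 0.0846invalid input
```

```bash

python3 -m inch '[{"x":0,"y":0,"z":-15,"wx":0,"wy":0,"wz":-6.2,"grip":85},{"x":0,"y":0,"z":-15,"wx":0,"wy":0,"wz":-6.2,"grip":85},{"x":0,"y":0,"z":-15,"wx":0,"wy":0,"wz":-6.2,"grip":85},{"x":0,"y":0,"z":-15,"wx":0,"wy":0,"wz":-6.2,"grip":85},{"x":0,"y":0,"z":0,"wx":0,"wy":0,"wz":-6.2,"grip":85}]'
python3 - <<'E'
from h import *
goto((.485,-.307,.30),17)
for n in("scene","top"):
    R,t=P(n)[:2];print(n,-R.T@t)
for q in((257.8,134.8),(403.4,147.7)):print(plane("top",q,.27))
E
```

```text
t: 0.6
tcp_pos: [0.1964, 0.5369, 0.3029]
tcp_rot: [0.508, -3.091, 0.016]
wrist_force: [-0.5, -0.2, -0.1]
gripper_width: 0.0852
t 0.60 tcp [0.1964 0.5369 0.3029] shift [  -3.7 -891.9   10.5] turn [-0.5  -0.59  1.65] F [-0.47 -0.15 -0.08] T [ 0.04 -0.02 -0.03] w 0.0852
scene [-0.12734149 -0.74117291  0.68953166]
top [ 0.41632749 -0.03649404  1.01177195]
[0.67121132 0.11201175 0.27      ]
[ 0.63501905 -0.18939745  0.27      ]
```

```bash

for i in 1 2 3 4; do
python3 -m inch '[{"x":0,"y":-41.7,"z":0,"wx":0,"wy":0,"wz":0,"grip":85},{"x":0,"y":-41.7,"z":0,"wx":0,"wy":0,"wz":0,"grip":85},{"x":0,"y":-41.7,"z":0,"wx":0,"wy":0,"wz":0,"grip":85},{"x":0,"y":-41.7,"z":0,"wx":0,"wy":0,"wz":0,"grip":85},{"x":0,"y":-41.7,"z":0,"wx":0,"wy":0,"wz":0,"grip":85}]'; done
python3 - <<'E'
from h import *
goto((.485,-.307,.30),17)
E
```

```text
t: 1.02
tcp_pos: [0.262, 0.3406, 0.3001]
tcp_rot: [0.534, -3.081, 0.02]
wrist_force: [1.1, -1.2, -0.0]
gripper_width: 0.0854
t: 1.43
tcp_pos: [0.3288, 0.1433, 0.3001]
tcp_rot: [0.541, -3.079, 0.021]
wrist_force: [1.0, 0.2, -0.0]
gripper_width: 0.0851
t: 1.85
tcp_pos: [0.3964, -0.0542, 0.3014]
tcp_rot: [0.539, -3.081, 0.021]
wrist_force: [1.1, 0.9, 1.0]
gripper_width: 0.0851
t: 2.27
tcp_pos: [0.4635, -0.2513, 0.3014]
tcp_rot: [0.533, -3.082, 0.017]
wrist_force: [0.1, 1.0, 1.4]
gripper_width: 0.0853
t 2.27 tcp [ 0.4635 -0.2513  0.3014] shift [ -1.6 -59.7   1.9] turn [-0.5  -0.89  2.62] F [0.1  0.96 1.41] T [-0.01 -0.02 -0.01] w 0.0853
```

Take a wrist picture from here (before going fully over).

```bash

python3 -m inch '[{"x":0,"y":-20,"z":0,"wx":0,"wy":-0.8,"wz":2.6,"grip":85},{"x":0,"y":-15,"z":0,"wx":0,"wy":0,"wz":0,"grip":85},{"x":0,"y":0,"z":0,"wx":0,"wy":0,"wz":0,"grip":85}]'
python3 - <<'E'
from h import *
goto((.485,-.307,.30),17)
p=P("wrist"); im=camera("wrist"); cv2.imwrite("pics/w1.png",im[:,:,::-1]); np.save("w1.npy",np.array(p,dtype=object),allow_pickle=True)
print(-p[0].T@p[1], proj("wrist",(.485,-.307,.16),p))
for o in blobs(im,(100,120,60),(130,255,255),(0,0,640,400),60)[:3]: print(o, plane("wrist",o[1],.16,p))
E
```

```text
t: 2.52
tcp_pos: [0.4745, -0.2934, 0.2984]
tcp_rot: [0.45, -3.107, 0.011]
wrist_force: [0.4, -0.4, 0.1]
gripper_width: 0.085
t 2.52 tcp [ 0.4745 -0.2934  0.2984] shift [ -6.2 -16.   -1.6] turn [-0.39 -0.21 -0.52] F [ 0.35 -0.45  0.14] T [-0.01 -0.07  0.02] w 0.085
[ 0.40057164 -0.31447298  0.44113965] [304.32642089 194.79672052]
(np.int32(158), array([306.03797468, 183.78481013]), ((304.0, 189.0), (38.0, 10.0), 90.0)) [ 0.47514164 -0.30823714  0.16      ]
```

View pics/w1.png

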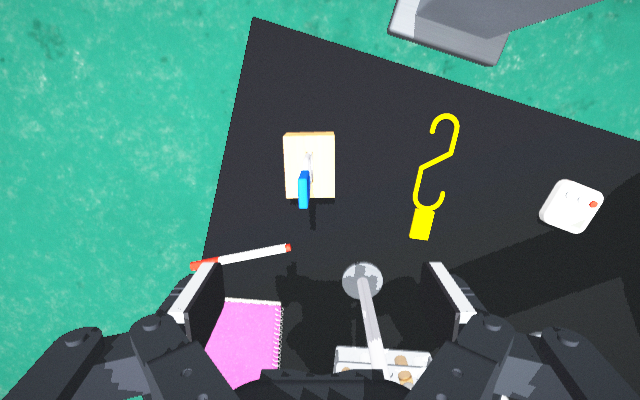

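```bash
python3 - <<'E'
from h import *
p=tuple(np.load("w1.npy",allow_pickle=True)); im=cv2.imread("pics/w1.png")[:,:,::-1].copy()
h=cv2.cvtColor(im,cv2.COLOR_RGB2HSV); m=cv2.inRange(h,(95,100,40),(130,255,255))
for y in range(166,214,2):
    c=np.where(m[y,285:330])[0]+285
    if len(c): print(y,c.min(),c.max(),im[y,304],end="; ")
print()
far=plane("wrist",(304,209),.176,p); print("far",far)
for r in range(128,140):print(r,im[r,290],im[r,325],end=" ")
print()
for q in ((284,136),(334.5,135),(286,198.5),(334.5,198.5)): print(plane("wrist",q,.042,p))
E
```

```text
170 303 307 [145 213 254]; 172 301 308 [ 29 134 249]; 174 300 308 [ 35 136 250]; 176 300 309 [ 37 137 251]; 178 298 309 [ 42 181 255]; 180 306 309 [ 62 244 255]; 182 306 309 [ 68 247 255]; 184 306 309 [ 69 247 255]; 186 306 309 [ 69 247 255]; 188 306 309 [ 68 247 255]; 190 298 309 [ 72 247 255]; 192 298 309 [ 64 245 255]; 194 298 309 [ 68 246 255]; 196 298 309 [ 73 246 255]; 198 298 309 [ 69 246 255]; 200 298 309 [ 61 244 255]; 202 298 308 [ 68 246 255]; 204 298 308 [ 64 246 255]; 206 298 307 [ 65 245 255]; 208 299 307 [ 52 190 255]; 
far [ 0.49202509 -0.30439908  0.176     ]
128 [59 59 65] [53 53 59] 129 [55 55 64] [56 59 64] 130 [59 60 65] [54 57 65] 131 [69 65 69] [137 110  84] 132 [196 150 108] [240 201 136] 133 [253 232 160] [252 228 153] 134 [251 227 152] [252 228 157] 135 [253 233 162] [255 253 209] 136 [255 254 218] [255 255 251] 137 [255 255 249] [255 255 250] 138 [255 255 248] [255 255 250] 139 [255 255 248] [255 255 250] 
[ 0.45856015 -0.34568742  0.042     ]
[ 0.44077672 -0.28977108  0.042     ]
[ 0.53144137 -0.32417881  0.042     ]
[ 0.51441889 -0.26707425  0.042     ]
```

```bash
python3 - <<'E'
from h import *
p=tuple(np.load("w1.npy",allow_pickle=True))
print(plane("wrist",(303.4,178.5),.176,p),plane("wrist",(303.4,209),.176,p))
goto((.4795,-.3082,.145),17)
E
```

```text
[ 0.46729266 -0.31180148  0.176     ] [ 0.4921665  -0.30487304  0.176     ]
t 2.57 tcp [ 0.4743 -0.292   0.2983] shift [ -1.  -16.2 153.4] turn [-0.33 -0.22 -0.49] F [-0.58  0.41  0.02] T [ 0.01  0.03 -0.01] w 0.0853
```

```bash

python3 -m inch '[{"x":-1,"y":-9,"z":0,"wx":-0.3,"wy":-0.2,"wz":-0.4,"grip":60},{"x":0,"y":-8,"z":30,"wx":0,"wy":0,"wz":0,"grip":45},{"x":0,"y":0,"z":35,"wx":0,"wy":0,"wz":0,"grip":45},{"x":0,"y":0,"z":35,"wx":0,"wy":0,"wz":0,"grip":45}]'
python3 - <<'E'
from h import *
goto((.4797,-.3083,.145),17)
E
```

```text
t: 2.9
tcp_pos: [0.4855, -0.3106, 0.206]
tcp_rot: [-0.468, 3.094, -0.023]
wrist_force: [0.2, 0.2, -0.3]
gripper_width: 0.0451
t 2.90 tcp [ 0.4855 -0.3106  0.206 ] shift [ 5.4  4.9 60.9] turn [-0.95  0.59  0.21] F [ 0.25  0.21 -0.33] T [ 0.01 -0.02  0.02] w 0.0451
```

```bash

python3 -m inch '[{"x":5.4,"y":4.9,"z":16,"wx":-0.9,"wy":0.6,"wz":0,"grip":45},{"x":0,"y":0,"z":20,"wx":0,"wy":0,"wz":0,"grip":40},{"x":0,"y":0,"z":15,"wx":0,"wy":0,"wz":0,"grip":30},{"x":0,"y":0,"z":0,"wx":0,"wy":0,"wz":0,"grip":30}]'
python3 - <<'E'
from h import *
goto((.4797,-.3083,.145),17)
E
```

```text
t: 3.23
tcp_pos: [0.4744, -0.3006, 0.1456]
tcp_rot: [0.477, -3.094, -0.022]
wrist_force: [0.7, 0.7, -0.4]
gripper_width: 0.03
t 3.23 tcp [ 0.4744 -0.3006  0.1456] shift [-2.7 -8.9  0.4] turn [ 0.89 -0.49  0.51] F [ 0.69  0.67 -0.42] T [-0.05 -0.04 -0.02] w 0.03
```

```bash

python3 -m inch '[{"x":0,"y":-8,"z":0,"wx":0.8,"wy":-0.5,"wz":0.3,"grip":30}]'
python3 - <<'E'
from h import *
goto((.4797,-.3083,.145),17)
E
python3 -m inch '[{"x":0,"y":0,"z":0,"wx":0,"wy":0,"wz":0,"grip":30}]'
python3 - <<'E'
from h import *
goto((.4797,-.3083,.145),17)
E
```

```text
t: 3.32
tcp_pos: [0.4768, -0.3071, 0.1456]
tcp_rot: [0.472, -3.105, -0.005]
wrist_force: [0.8, 0.8, 0.2]
gripper_width: 0.0303
t 3.32 tcp [ 0.4768 -0.3071  0.1456] shift [-2.4 -2.   0.6] turn [ 0.17 -0.01  0.3 ] F [0.75 0.77 0.16] T [-0.03  0.03  0.01] w 0.0303
t: 3.4
tcp_pos: [0.4771, -0.3079, 0.1467]
tcp_rot: [-0.472, 3.105, 0.002]
wrist_force: [-0.0, 0.2, 0.8]
gripper_width: 0.0303
t 3.40 tcp [ 0.4771 -0.3079  0.1467] shift [-2.3 -1.1  1.7] turn [0.06 0.04 0.3 ] F [-0.03  0.23  0.83] T [0.02 0.02 0.01] w 0.0303
```

```bash

python3 -m inch '[{"x":-2.3,"y":-1.2,"z":1,"wx":0,"wy":0,"wz":0,"grip":20},{"x":0,"y":0,"z":0,"wx":0,"wy":0,"wz":0,"grip":0},{"x":0,"y":0,"z":0,"wx":0,"wy":0,"wz":0,"grip":0},{"x":0,"y":0,"z":0,"wx":0,"wy":0,"wz":0,"grip":0},{"x":0,"y":0,"z":0,"wx":0,"wy":0,"wz":0,"grip":0}]' 35
python3 -m inch '[{"x":0,"y":0,"z":0,"wx":0,"wy":0,"wz":0,"grip":0},{"x":0,"y":0,"z":0,"wx":0,"wy":0,"wz":0,"grip":0}]'
python3 - <<'E'
from h import *
goto((.4797,-.3083,.30),17)
E
```

```text
t: 3.82
tcp_pos: [0.4816, -0.3095, 0.1506]
tcp_rot: [-0.473, 3.102, -0.004]
wrist_force: [-0.0, 0.0, -1.1]
gripper_width: 0.0074
t: 3.98
tcp_pos: [0.4816, -0.3095, 0.1508]
tcp_rot: [-0.473, 3.102, -0.004]
wrist_force: [0.2, -0.3, -0.1]
gripper_width: 0.0075
t 3.98 tcp [ 0.4816 -0.3095  0.1508] shift [   0.9    1.2 -149.2] turn [-0.19  0.21  0.34] F [ 0.16 -0.26 -0.08] T [0.16 0.09 0.02] w 0.0075
```

```bash

python3 -m inch '[{"x":0,"y":0,"z":-10,"wx":0,"wy":0,"wz":0,"grip":0},{"x":0,"y":0,"z":-20,"wx":0,"wy":0,"wz":0,"grip":0},{"x":0,"y":0,"z":-30,"wx":0,"wy":0,"wz":0,"grip":0},{"x":0,"y":0,"z":-40,"wx":0,"wy":0,"wz":0,"grip":0},{"x":0,"y":0,"z":-40,"wx":0,"wy":0,"wz":0,"grip":0}]'
python3 -m inch '[{"x":0,"y":0,"z":-40,"wx":0,"wy":0,"wz":3,"grip":0},{"x":0,"y":0,"z":-25,"wx":0,"wy":0,"wz":5,"grip":0},{"x":0,"y":0,"z":-5,"wx":0,"wy":0,"wz":5,"grip":0},{"x":0,"y":0,"z":0,"wx":0,"wy":0,"wz":5,"grip":0},{"x":0,"y":0,"z":0,"wx":0,"wy":0,"wz":3,"grip":0}]'
python3 - <<'E'
from h import *
goto((.56,-.16,.35),-6.9)
E
```

```text
t: 4.4
tcp_pos: [0.4773, -0.3065, 0.2871]
tcp_rot: [0.472, -3.099, -0.016]
wrist_force: [0.4, -1.6, -1.8]
gripper_width: 0.0073
t: 4.82
tcp_pos: [0.4804, -0.3102, 0.3805]
tcp_rot: [0.127, 3.125, -0.02]
wrist_force: [-0.6, -0.5, -0.8]
gripper_width: 0.0071
t 4.82 tcp [ 0.4804 -0.3102  0.3805] shift [-66.8 156.5  29.6] turn [-0.68  0.82  2.26] F [-0.62 -0.47 -0.77] T [ 0.06 -0.01  0.02] w 0.0071
```

```bash

python3 -m inch '[{"x":-8,"y":30,"z":0,"wx":-0.6,"wy":0.8,"wz":2.2,"grip":0},{"x":-18,"y":40,"z":0,"wx":0,"wy":0,"wz":0,"grip":0},{"x":-18,"y":40,"z":0,"wx":0,"wy":0,"wz":0,"grip":0},{"x":-18,"y":40,"z":0,"wx":0,"wy":0,"wz":0,"grip":0},{"x":-5,"y":15,"z":0,"wx":0,"wy":0,"wz":0,"grip":0}]'
python3 -m inch '[{"x":0,"y":0,"z":10,"wx":0,"wy":0,"wz":0,"grip":0},{"x":0,"y":0,"z":0,"wx":0,"wy":0,"wz":0,"grip":0}]'
python3 - <<'E'
from h import *
goto((.5682,-.1413,.333),-6.9)
E
```

```text
t: 5.23
tcp_pos: [0.5667, -0.1573, 0.3871]
tcp_rot: [0.214, 3.125, -0.015]
wrist_force: [0.2, 0.1, -0.9]
gripper_width: 0.0069
t: 5.4
tcp_pos: [0.5686, -0.1537, 0.3787]
tcp_rot: [0.203, 3.122, -0.016]
wrist_force: [-1.5, -0.3, -2.0]
gripper_width: 0.0071
t 5.40 tcp [ 0.5686 -0.1537  0.3787] shift [ 2.6 12.7 45.5] turn [-0.55  0.77 -0.55] F [-1.49 -0.26 -1.99] T [-0.05  0.01  0.04] w 0.0071
```

```bash

python3 -m inch '[{"x":2.6,"y":10,"z":20,"wx":-0.5,"wy":0.7,"wz":-0.5,"grip":0},{"x":0,"y":0,"z":22,"wx":0,"wy":0,"wz":0,"grip":0},{"x":0,"y":0,"z":0,"wx":0,"wy":0,"wz":0,"grip":0}]'
python3 - <<'E'
from h import *
goto((.5682,-.1413,.333),-6.9)
S=camera("scene");T=camera("top");W=camera("wrist")
for n,i in(("S",S),("T",T),("W",W)):cv2.imwrite(f"pics/{n}2.png",i[:,:,::-1])
a=cv2.resize(S[110:310,280:440],None,fx=2.5,fy=2.5,interpolation=cv2.INTER_CUBIC)
b=cv2.resize(T[90:250,330:480],None,fx=2.5,fy=2.5,interpolation=cv2.INTER_CUBIC)
c=np.zeros((500,775,3),np.uint8);c[:,:400]=a;c[:400,400:775]=b
cv2.imwrite("pics/z2.png",c[:,:,::-1])
E
```

```text
t: 5.65
tcp_pos: [0.5669, -0.1465, 0.3378]
tcp_rot: [0.193, 3.131, -0.006]
wrist_force: [0.1, 0.5, -2.5]
gripper_width: 0.0071
t 5.65 tcp [ 0.5669 -0.1465  0.3378] shift [-0.6  5.4  4.8] turn [-0.22  0.27 -0.17] F [ 0.08  0.52 -2.46] T [ 0.    0.   -0.06] w 0.0071
```

View pics/z2.png

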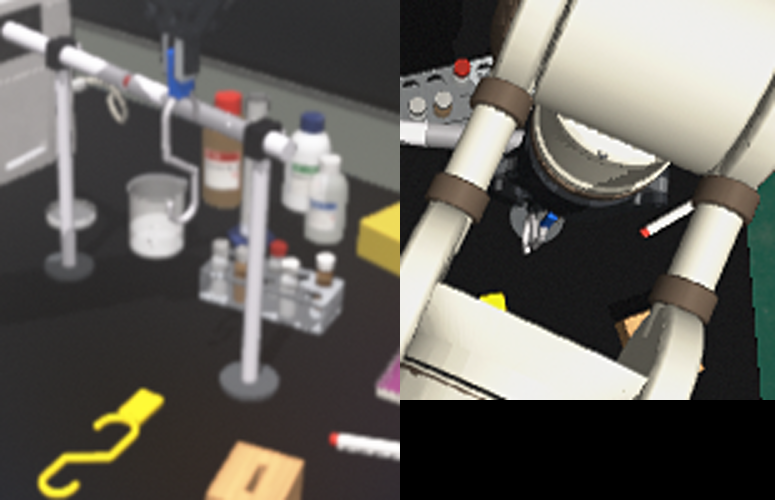

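```bash
python3 - <<'E'
from h import *
s=state();t=s["tcp_pos"]
ux=np.array([.9929,-.1193,0])
def c(X): q=proj("scene",X); return ((q-[280,110])*2.5).round(1)
o=t-[0,0,.1448]
for n,x,z in(("low",0,.0),("tipc",-.015,.024),("shankL0",.015,.018),("shankL",.015,.048),("shankU",-.018,.072),("shankUU",-.018,.108),("curltop",0,.126),("freeend",.018,.099),("tabc",0,.149),("tabtop",0,.170)): print(n,c(o+ux*x+[0,0,z]))
bar=np.array([.6511,-.0385,.27]);uy=np.array([.1193,.9929,0])
for y in(-.15,.034,.15):print("bar",c(bar+uy*y),proj("scene",bar+uy*y),proj("top",bar+uy*y))
T=cv2.imread("pics/S2.png")[:,:,::-1].copy()
b=blobs(T,(100,120,60),(130,255,255),(340,120,365,155))[0];print((b[1]-[280,110])*2.5)
r=blobs(T,(0,110,70),(8,255,255),(322,130,340,150),3);print([(o[1]-[280,110])*2.5 for o in r])
cv2.imwrite("pics/z3.png",cv2.resize(T[120:210,320:380],None,fx=6,fy=6,interpolation=cv2.INTER_CUBIC)[:,:,::-1])
E
```

```text
low [178.8 221.9]
tipc [166.7 203.5]
shankL0 [191.3 199.5]
shankL [192.  169.8]
shankU [164.7 155.7]
shankUU [165.1 117.6]
curltop [181.   92.8]
freeend [195.7 116.5]
tabc [181.4  67.5]
tabtop [181.8  43.8]
bar [261.3 140.6] [384.52202621 166.22852489] [402.49057907 148.57656519]
bar [129.2  84.1] [331.66916178 143.6285699 ] [313.67629326 140.69221909]
bar [60.  54.5] [303.9882436  131.79217255] [258.54326229 135.79787249]
[175.06666667  79.13333333]
[]
```

View pics/z3.png

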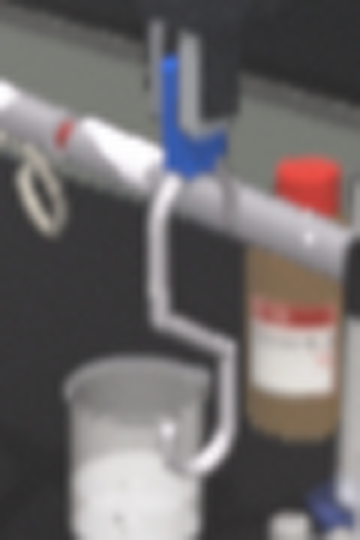

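```bash

python3 -m inch '[{"x":-5,"y":5,"z":4,"wx":-0.2,"wy":0.2,"wz":0,"grip":0},{"x":-10,"y":0,"z":0,"wx":0,"wy":0,"wz":0,"grip":0},{"x":-10,"y":0,"z":0,"wx":0,"wy":0,"wz":0,"grip":0}]'
python3 - <<'E'
from h import *
goto((.6377,-.1497,.333),-6.9)
E
```

```text
t: 6.05
tcp_pos: [0.5953, -0.1473, 0.3444]
tcp_rot: [0.199, 3.12, -0.009]
wrist_force: [0.0, 0.5, -0.2]
gripper_width: 0.007
t 6.05 tcp [ 0.5953 -0.1473  0.3444] shift [-42.2   3.1  12. ] turn [-0.27  0.87 -0.39] F [ 0.04  0.49 -0.21] T [-0.    0.   -0.03] w 0.007
```

```bash

python3 -m inch '[{"x":0,"y":3,"z":8,"wx":-0.2,"wy":0.8,"wz":-0.3,"grip":0},{"x":0,"y":0,"z":0,"wx":0,"wy":0,"wz":0,"grip":0}]'
for i in 1 2 3; do python3 - <<'E'
from h import *
goto((.6377,-.1497,.333),-6.9)
E
python3 -m inch '[{"x":0,"y":0,"z":0,"wx":0,"wy":0,"wz":0,"grip":0}]' >/dev/null; done
```

```text
t: 6.22
tcp_pos: [0.5977, -0.1451, 0.3377]
tcp_rot: [0.192, 3.132, -0.003]
wrist_force: [-0.3, 0.0, -1.9]
gripper_width: 0.0073
t 6.22 tcp [ 0.5977 -0.1451  0.3377] shift [-40.2   0.3   4.8] turn [-0.09  0.22 -0.1 ] F [-0.28  0.02 -1.93] T [0.08 0.02 0.03] w 0.0073
t 6.30 tcp [ 0.598  -0.1451  0.338 ] shift [-40.    0.3   5.1] turn [-0.1   0.23 -0.1 ] F [ 1.05  0.01 -0.77] T [0.01 0.04 0.01] w 0.0073
t 6.38 tcp [ 0.5978 -0.145   0.3378] shift [-40.2   0.2   5. ] turn [-0.1   0.2  -0.09] F [-0.26  0.44 -1.04] T [ 0.02 -0.03 -0.01] w 0.0074
```

```bash

python3 -m inch '[{"x":-8,"y":0,"z":5,"wx":0,"wy":0.2,"wz":0,"grip":0},{"x":-8,"y":0,"z":2,"wx":0,"wy":0,"wz":0,"grip":0},{"x":0,"y":0,"z":0,"wx":0,"wy":0,"wz":0,"grip":0}]'
python3 - <<'E'
from h import *
goto((.6377,-.1497,.333),-6.9)
E
```

```text
t: 6.72
tcp_pos: [0.6145, -0.1472, 0.3313]
tcp_rot: [0.193, 3.135, -0.003]
wrist_force: [-0.4, 0.0, -1.2]
gripper_width: 0.0073
t 6.72 tcp [ 0.6145 -0.1472  0.3313] shift [-23.4   0.4  -1.7] turn [-0.12  0.07 -0.13] F [-0.4   0.   -1.22] T [ 0.03 -0.02  0.07] w 0.0073
```

```bash

python3 -m inch '[{"x":-6,"y":0,"z":-1.5,"wx":0,"wy":0,"wz":0,"grip":0},{"x":-6,"y":0,"z":0,"wx":0,"wy":0,"wz":0,"grip":0},{"x":0,"y":0,"z":0,"wx":0,"wy":0,"wz":0,"grip":0}]'
python3 -m inch '[{"x":-6,"y":0,"z":0,"wx":0,"wy":0,"wz":0,"grip":0},{"x":-4,"y":0,"z":0,"wx":0,"wy":0,"wz":0,"grip":0},{"x":0,"y":0,"z":0,"wx":0,"wy":0,"wz":0,"grip":0}]'
python3 - <<'E'
from h import *
goto((.6377,-.1497,.305),-6.9)
E
```

```text
t: 6.97
tcp_pos: [0.6279, -0.1488, 0.3322]
tcp_rot: [0.192, 3.136, -0.003]
wrist_force: [-0.5, 0.6, -1.3]
gripper_width: 0.0077
t: 7.22
tcp_pos: [0.6392, -0.1502, 0.3322]
tcp_rot: [0.192, 3.135, -0.003]
wrist_force: [-0.7, 0.5, -1.3]
gripper_width: 0.0075
t 7.22 tcp [ 0.6392 -0.1502  0.3322] shift [ 1.5  0.4 27.2] turn [-0.11  0.02 -0.12] F [-0.7   0.49 -1.27] T [-0.03  0.01 -0.03] w 0.0075
```

```bash

python3 -m inch '[{"x":1,"y":0,"z":6,"wx":0,"wy":0,"wz":0,"grip":0},{"x":0,"y":0,"z":7,"wx":0,"wy":0,"wz":0,"grip":0},{"x":0,"y":0,"z":5,"wx":0,"wy":0,"wz":0,"grip":0},{"x":0,"y":0,"z":0,"wx":0,"wy":0,"wz":0,"grip":0}]'
python3 - <<'E'
from h import *
goto((.6377,-.1497,.302),-6.9)
E
```

```text
t: 7.55
tcp_pos: [0.6381, -0.1501, 0.3123]
tcp_rot: [-0.192, -3.136, 0.003]
wrist_force: [0.2, -0.3, -0.5]
gripper_width: 0.0073
t 7.55 tcp [ 0.6381 -0.1501  0.3123] shift [ 0.4  0.4 10.3] turn [-0.11  0.   -0.11] F [ 0.17 -0.3  -0.47] T [ 0.05 -0.02  0.01] w 0.0073
```

```bash

python3 -m inch '[{"x":0,"y":0,"z":4,"wx":0,"wy":0,"wz":0,"grip":0},{"x":0,"y":0,"z":2,"wx":0,"wy":0,"wz":0,"grip":0},{"x":0,"y":0,"z":0,"wx":0,"wy":0,"wz":0,"grip":0}]'
for i in 1 2; do python3 -m inch '[{"x":0,"y":0,"z":1,"wx":0,"wy":0,"wz":0,"grip":0}]'; done
```

```text
t: 7.8
tcp_pos: [0.6374, -0.1499, 0.3047]
tcp_rot: [-0.192, -3.134, 0.002]
wrist_force: [0.9, 1.5, 0.3]
gripper_width: 0.0074
t: 7.88
tcp_pos: [0.6374, -0.1499, 0.3038]
tcp_rot: [-0.192, -3.134, 0.002]
wrist_force: [0.6, -0.2, -0.7]
gripper_width: 0.0075
t: 7.97
tcp_pos: [0.6374, -0.1499, 0.3028]
tcp_rot: [-0.192, -3.134, 0.002]
wrist_force: [0.1, 0.4, -0.4]
gripper_width: 0.0078
```

```bash

for i in 1 2 3 ; do python3 -m inch '[{"x":0,"y":0,"z":1,"wx":0,"wy":0,"wz":0,"grip":0}]' | grep -E 'tcp_pos|force'; done
```

```text
tcp_pos: [0.6374, -0.15, 0.302]
wrist_force: [0.6, -0.7, -1.6]
tcp_pos: [0.6375, -0.15, 0.3011]
wrist_force: [0.1, -0.0, -0.3]
tcp_pos: [0.6376, -0.1501, 0.3003]
wrist_force: [-0.9, 1.1, 4.2]
```

```bash

for i in 1 2 3 4; do python3 -m inch '[{"x":0,"y":3,"z":0.2,"wx":0,"wy":0,"wz":0,"grip":0}]' | grep -E 'tcp_pos|force'; done; python3 - <<'E'
from h import *
goto((.6377,-.1497,.3005),-6.9)
E
```

```text
tcp_pos: [0.638, -0.1477, 0.3006]
wrist_force: [-0.0, -1.0, -0.8]
tcp_pos: [0.6384, -0.1448, 0.3006]
wrist_force: [-0.9, -0.8, 0.4]
tcp_pos: [0.6389, -0.1416, 0.3006]
wrist_force: [-0.1, -1.0, 0.4]
tcp_pos: [0.6393, -0.1384, 0.3006]
wrist_force: [-1.4, -0.5, 0.6]
t 8.55 tcp [ 0.6393 -0.1384  0.3006] shift [  0.1 -11.4   0.1] turn [-0.22  0.08 -0.19] F [-1.4  -0.47  0.56] T [-0.25  0.19 -0.  ] w 0.0073
```

```bash

for i in 1 2 3; do python3 -m inch '[{"x":0,"y":5,"z":0.5,"wx":0,"wy":0,"wz":0,"grip":0},{"x":0,"y":5,"z":0.5,"wx":0,"wy":0,"wz":0,"grip":0},{"x":0,"y":5,"z":0.5,"wx":0,"wy":0,"wz":0,"grip":0}]' | grep -E 'tcp_pos|force'; done; python3 - <<'E'
from h import *
goto((.6550,-.0047,.3005),-6.9)
E
```

```text
tcp_pos: [0.6412, -0.1235, 0.3005]
wrist_force: [-1.4, -2.8, 2.4]
tcp_pos: [0.6432, -0.108, 0.3005]
wrist_force: [-2.1, -2.9, 4.7]
tcp_pos: [0.6451, -0.0927, 0.3005]
wrist_force: [-3.6, -3.5, 4.8]
t 9.30 tcp [ 0.6451 -0.0927  0.3005] shift [ 1.2 88.6 -1.2] turn [-0.74  0.29 -0.29] F [-3.55 -3.54  4.76] T [-0.73  0.62  0.04] w 0.0071
```

```bash

for i in 1 2 3; do python3 -m inch '[{"x":0.2,"y":5,"z":0.3,"wx":-0.2,"wy":0.1,"wz":0,"grip":0},{"x":0.2,"y":5,"z":0.4,"wx":-0.2,"wy":0.1,"wz":0,"grip":0},{"x":0.2,"y":5,"z":0.4,"wx":-0.2,"wy":0.1,"wz":0,"grip":0}]' | grep -E 'tcp_pos|force'; done; python3 - <<'E'
from h import *
goto((.6550,-.0047,.3005),-6.9)
E
```

```text
tcp_pos: [0.6466, -0.0766, 0.3003]
wrist_force: [-3.8, -4.2, 5.0]
tcp_pos: [0.6484, -0.0607, 0.3002]
wrist_force: [-1.9, -2.3, 5.1]
tcp_pos: [0.6503, -0.0446, 0.3002]
wrist_force: [-1.7, -3.8, 4.8]
t 10.05 tcp [ 0.6503 -0.0446  0.3002] shift [ 0.3 40.2  0.4] turn [ 1.   -0.37 -0.33] F [-1.66 -3.81  4.84] T [-0.7   0.4   0.03] w 0.0077
```

```bash

python3 -m inch '[{"x":0.1,"y":5,"z":0.4,"wx":0.3,"wy":-0.1,"wz":0,"grip":0},{"x":0,"y":5,"z":0.4,"wx":0.3,"wy":-0.1,"wz":0,"grip":0},{"x":0,"y":5,"z":0.4,"wx":0.2,"wy":-0.1,"wz":0,"grip":0},{"x":0,"y":4,"z":0.4,"wx":0,"wy":0,"wz":0,"grip":0}]' | grep -E 'tcp_pos|force'
for i in 1 2 3 4; do python3 -m inch '[{"x":0,"y":2,"z":0.4,"wx":0,"wy":0,"wz":0,"grip":0}]' | grep -E 'tcp_pos|force'; done; python3 - <<'E'
from h import *
goto((.6550,-.0047,.3005),-6.9)
E
```

```text
tcp_pos: [0.6529, -0.0249, 0.3003]
wrist_force: [-3.2, -4.0, 5.6]
tcp_pos: [0.6531, -0.0223, 0.3003]
wrist_force: [-3.0, -3.7, 6.8]
tcp_pos: [0.6534, -0.02, 0.3003]
wrist_force: [-3.1, -3.4, 6.0]
tcp_pos: [0.6537, -0.0177, 0.3003]
wrist_force: [-2.4, -3.8, 5.6]
tcp_pos: [0.6539, -0.0156, 0.3003]
wrist_force: [-1.8, -4.0, 6.2]
t 10.72 tcp [ 0.6539 -0.0156  0.3003] shift [ 0.3 10.9 -0.2] turn [ 0.02  0.04 -0.37] F [-1.8  -3.96  6.23] T [-0.77  0.58  0.03] w 0.0074
```

```bash

for i in 1 2 3 4 5; do python3 -m inch '[{"x":0,"y":1.5,"z":0.5,"wx":0,"wy":0,"wz":0,"grip":0}]' | grep -E 'tcp_pos|force'; done
```

```text
tcp_pos: [0.6541, -0.0139, 0.3003]
wrist_force: [-3.0, -4.3, 6.2]
tcp_pos: [0.6543, -0.0124, 0.3002]
wrist_force: [-2.3, -4.6, 5.2]
tcp_pos: [0.6546, -0.0104, 0.3]
wrist_force: [-0.8, 0.3, 1.0]
tcp_pos: [0.6548, -0.0076, 0.2987]
wrist_force: [-0.3, -0.1, 0.1]
tcp_pos: [0.6549, -0.0049, 0.297]
wrist_force: [1.0, 0.0, -1.1]
```

```bash

for i in 1 2 3 ; do python3 -m inch '[{"x":0,"y":1,"z":0.5,"wx":0,"wy":0,"wz":0,"grip":0}]' | grep -E 'tcp_pos|force'; done
```

```text
tcp_pos: [0.655, -0.0035, 0.2959]
wrist_force: [-2.1, -5.4, 7.3]
tcp_pos: [0.6551, -0.0032, 0.2959]
wrist_force: [-3.8, -6.6, 8.5]
tcp_pos: [0.6551, -0.0032, 0.296]
wrist_force: [-2.7, -5.7, 5.4]
```

```bash

python3 -m inch '[{"x":0.3,"y":-2.2,"z":0,"wx":0,"wy":0,"wz":0,"grip":0},{"x":0,"y":0,"z":0,"wx":0,"wy":0,"wz":0,"grip":0}]' | grep -E 'tcp_pos|force'
python3 -m inch '[{"x":0,"y":0,"z":0,"wx":0,"wy":0,"wz":0,"grip":0},{"x":0,"y":0,"z":0,"wx":0,"wy":0,"wz":0,"grip":0}]' | grep -E 'tcp_pos|force'
python3 - <<'E'
from h import *
goto((.6550,-.0047,.2965),-6.9)
E
```

```text
tcp_pos: [0.6547, -0.0047, 0.2961]
wrist_force: [-1.2, -2.7, 2.4]
tcp_pos: [0.6547, -0.0044, 0.2961]
wrist_force: [-0.6, -2.3, 2.7]
t 11.72 tcp [ 0.6547 -0.0044  0.2961] shift [-0.3 -0.3 -0.4] turn [ 0.04 -0.01 -0.3 ] F [-0.59 -2.26  2.73] T [-0.3   0.24  0.01] w 0.0073
```

```bash

python3 -m inch '[{"x":0,"y":-1.5,"z":0,"wx":0,"wy":0,"wz":0,"grip":0},{"x":0,"y":0,"z":0,"wx":0,"wy":0,"wz":0,"grip":0}]' | grep -E 'tcp_pos|force'
python3 -m inch '[{"x":0,"y":0,"z":0,"wx":0,"wy":0,"wz":0,"grip":9},{"x":0,"y":0,"z":0,"wx":0,"wy":0,"wz":0,"grip":11},{"x":0,"y":0,"z":0,"wx":0,"wy":0,"wz":0,"grip":15},{"x":0,"y":0,"z":0,"wx":0,"wy":0,"wz":0,"grip":22},{"x":0,"y":0,"z":0,"wx":0,"wy":0,"wz":0,"grip":30}]' 
python3 - <<'E'
from h import *
goto((.6550,-.0047,.40),-6.9)
E
```

```text
tcp_pos: [0.6546, -0.0051, 0.2961]
wrist_force: [-0.6, -1.4, 3.3]
t: 12.3
tcp_pos: [0.654, -0.0043, 0.2932]
tcp_rot: [-0.196, -3.132, -0.006]
wrist_force: [0.3, -0.1, -0.1]
gripper_width: 0.0298
t 12.30 tcp [ 0.654  -0.0043  0.2932] shift [-6.000e-01  1.000e-01 -1.068e+02] turn [ 0.22 -0.21 -0.25] F [ 0.25 -0.05 -0.07] T [ 0.02  0.   -0.02] w 0.0298
```

```bash

python3 -m inch '[{"x":0,"y":0,"z":-5,"wx":0,"wy":0,"wz":0,"grip":30},{"x":0,"y":0,"z":-10,"wx":0,"wy":0,"wz":0,"grip":30},{"x":0,"y":0,"z":-20,"wx":0,"wy":0,"wz":0,"grip":30},{"x":0,"y":0,"z":-20,"wx":0,"wy":0,"wz":0,"grip":30},{"x":0,"y":0,"z":-20,"wx":0,"wy":0,"wz":0,"grip":30}]' 
python3 -m inch '[{"x":10,"y":0,"z":-15,"wx":0,"wy":0,"wz":0,"grip":30},{"x":30,"y":5,"z":0,"wx":0,"wy":0,"wz":0,"grip":30},{"x":41,"y":10,"z":0,"wx":0,"wy":0,"wz":0,"grip":30},{"x":41,"y":20,"z":0,"wx":0,"wy":0,"wz":0,"grip":30},{"x":41,"y":30,"z":0,"wx":0,"wy":0,"wz":0,"grip":30}]' 
python3 - <<'E'
from h import *
goto((.38,.25,.28),-5)
E
```

```text
t: 12.72
tcp_pos: [0.652, -0.0041, 0.3662]
tcp_rot: [-0.195, -3.12, -0.009]
wrist_force: [0.2, -0.5, 0.7]
gripper_width: 0.0303
t: 13.13
tcp_pos: [0.5095, 0.0693, 0.3921]
tcp_rot: [0.209, 3.134, 0.004]
wrist_force: [-0.2, 1.5, 0.4]
gripper_width: 0.0298
t 13.13 tcp [0.5095 0.0693 0.3921] shift [152.4 161.6 112.5] turn [ 0.15  0.   -2.62] F [-0.19  1.5   0.37] T [-0.01 -0.01 -0.  ] w 0.0298
```

```bash

python3 -m inch '[{"x":30,"y":35,"z":10,"wx":0,"wy":0,"wz":-2.5,"grip":50},{"x":30,"y":35,"z":10,"wx":0,"wy":0,"wz":0,"grip":50},{"x":30,"y":35,"z":10,"wx":0,"wy":0,"wz":0,"grip":50},{"x":20,"y":20,"z":10,"wx":0,"wy":0,"wz":0,"grip":50},{"x":0,"y":0,"z":0,"wx":0,"wy":0,"wz":0,"grip":50}]' 
python3 - <<'E'
from h import *
goto((.38,.25,.28),-5)
p=P("wrist"); im=camera("wrist"); cv2.imwrite("pics/w4.png",im[:,:,::-1]); np.save("w4.npy",np.array(p,dtype=object),allow_pickle=True)
T=camera("top");S=camera("scene");cv2.imwrite("pics/T4.png",T[:,:,::-1]);cv2.imwrite("pics/S4.png",S[:,:,::-1])
for o in blobs(im,(50,120,50),(80,255,255),(0,0,640,400),100)[:2]: print(o, [plane("wrist",q,.062,p) for q in cv2.boxPoints(o[2])])
a=cv2.resize(S[110:230,300:400],None,fx=4,fy=4,interpolation=cv2.INTER_CUBIC)
c=np.zeros((480,800,3),np.uint8);c[:,:400]=a;c[:250,400:]=cv2.resize(im,(400,250));c[250:480,400:800]=cv2.resize(T[100:215,220:420],(400,230))
cv2.imwrite("pics/z4.png",c[:,:,::-1])
E
```

```text
t: 13.55
tcp_pos: [0.415, 0.1979, 0.3625]
tcp_rot: [0.134, 3.125, 0.011]
wrist_force: [0.8, -0.4, -0.1]
gripper_width: 0.0498
t 13.55 tcp [0.415  0.1979 0.3625] shift [40.5 48.3 82.3] turn [0.43 0.76 0.09] F [ 0.81 -0.38 -0.11] T [-0.05 -0.06  0.06] w 0.0498
(np.int32(636), array([397.46540881, 149.5581761 ]), ((396.3222961425781, 147.9873046875), (13.608186721801758, 64.47857666015625), 4.085616588592529)) [array([0.46097197, 0.28451962, 0.062     ]), array([0.37722961, 0.29241035, 0.062     ]), array([0.3799107 , 0.30955336, 0.062     ]), array([0.46391963, 0.30270803, 0.062     ])]
```

View pics/z4.png

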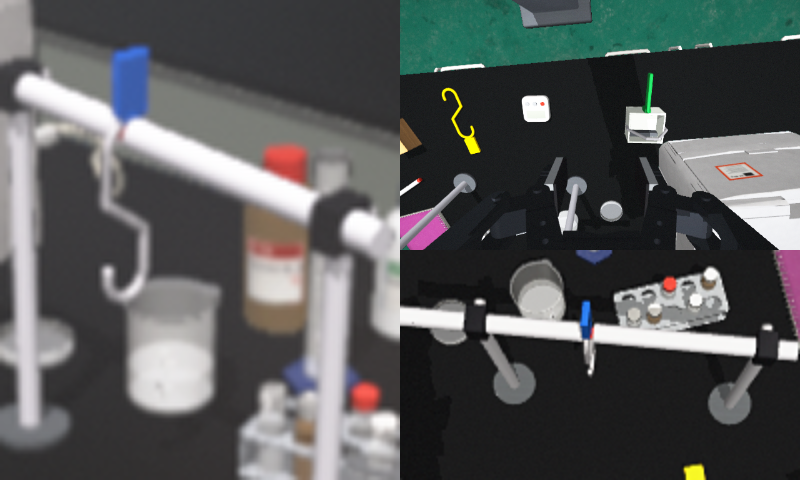

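```bash
python3 - <<'E'
from h import *
S=cv2.imread("pics/S4.png")
o=np.array([.6552,-.0047,.153]);ux=np.array([.9929,-.1193,0])
c=lambda X:((proj("scene",X)-[300,110])*4).round(1)
for n,x,z in(("low",0,.0),("tip",-.015,.024),("shankL",.015,.048),("shankU",-.018,.072),("tabtop",0,.170)): print(n,c(o+ux*x+[0,0,z]))
goto((.407,.303,.10),-5)
E
python3 -m inch '[{"x":8,"y":30,"z":30,"wx":0.4,"wy":0.7,"wz":0,"grip":50},{"x":0,"y":30,"z":40,"wx":0,"wy":0,"wz":0,"grip":50},{"x":0,"y":30,"z":40,"wx":0,"wy":0,"wz":0,"grip":50},{"x":0,"y":10,"z":40,"wx":0,"wy":0,"wz":0,"grip":50},{"x":0,"y":0,"z":40,"wx":0,"wy":0,"wz":0,"grip":50}]'
python3 - <<'E'
from h import *
goto((.407,.303,.10),-5)
E
```

```text
low [127.7 300.8]
tip [109.8 274.5]
shankL [144.9 228.2]
shankU [105.4 207.8]
tabtop [126.2  53.6]
t 13.70 tcp [0.4189 0.1946 0.3639] shift [ 26.1 105.4 264.2] turn [ 0.34  0.98 -0.17] F [ 0.56 -0.26  0.05] T [-0.02 -0.04 -0.03] w 0.0499
t: 14.12
tcp_pos: [0.4392, 0.2893, 0.1915]
tcp_rot: [0.163, 3.099, 0.011]
wrist_force: [0.8, 0.3, 0.4]
gripper_width: 0.0501
t 14.12 tcp [0.4392 0.2893 0.1915] shift [36.8  9.4 90.2] turn [ 0.51  2.16 -1.01] F [0.76 0.34 0.4 ] T [-0.01  0.   -0.03] w 0.0501
```

```bash

python3 -m inch '[{"x":20,"y":5,"z":0,"wx":0.5,"wy":2.1,"wz":-1,"grip":50},{"x":14,"y":4,"z":10,"wx":0,"wy":0,"wz":0,"grip":50},{"x":0,"y":0,"z":30,"wx":0,"wy":0,"wz":0,"grip":50},{"x":0,"y":0,"z":25,"wx":0,"wy":0,"wz":0,"grip":50},{"x":0,"y":0,"z":0,"wx":0,"wy":0,"wz":0,"grip":50}]'
python3 - <<'E'
from h import *
goto((.407,.303,.032),-5)
p=P("wrist"); im=camera("wrist"); cv2.imwrite("pics/w5.png",im[:,:,::-1])
print(proj("wrist",(.407,.303,.062),p),proj("wrist",(.380,.3055,.062),p))
for o in blobs(im,(50,120,50),(80,255,255),(0,0,640,400),100)[:2]: print(o, [plane("wrist",q,.062,p) for q in cv2.boxPoints(o[2])])
E
```

```text
t: 14.53
tcp_pos: [0.4079, 0.2952, 0.1147]
tcp_rot: [-0.151, -3.125, 0.012]
wrist_force: [-0.9, -1.3, -1.2]
gripper_width: 0.0504
t 14.53 tcp [0.4079 0.2952 0.1147] shift [ 0.7  8.3 82.6] turn [-0.48 -0.69 -0.55] F [-0.91 -1.34 -1.16] T [0.02 0.05 0.05] w 0.0504
[335.06450141 222.63612289] [335.39017519 179.66646003]
(np.int32(1918), array([334.85922836, 242.7346194 ]), ((334.0, 238.0), (128.0, 20.0), 90.0)) [array([0.37595302, 0.29911446, 0.062     ]), array([0.3770681 , 0.31083424, 0.062     ]), array([0.46343564, 0.30411898, 0.062     ]), array([0.46223246, 0.29092116, 0.062     ])]
```

View pics/w5.png

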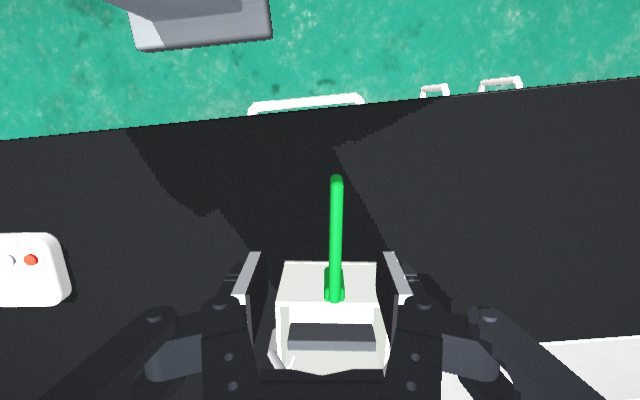

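```bash

python3 -m inch '[{"x":0.7,"y":8,"z":10,"wx":-0.5,"wy":-0.7,"wz":-0.5,"grip":50},{"x":0,"y":0,"z":20,"wx":0,"wy":0,"wz":0,"grip":50},{"x":0,"y":0,"z":15,"wx":0,"wy":0,"wz":0,"grip":45},{"x":0,"y":0,"z":0,"wx":0,"wy":0,"wz":0,"grip":40}]'
python3 - <<'E'
from h import *
goto((.407,.3033,.032),-5)
E
```

```text
t: 14.92
tcp_pos: [0.4202, 0.3036, 0.0794]
tcp_rot: [0.147, 3.122, 0.011]
wrist_force: [-0.1, -0.4, 0.3]
gripper_width: 0.04
t 14.92 tcp [0.4202 0.3036 0.0794] shift [13.8 -1.9 47.2] turn [ 0.44  0.93 -0.41] F [-0.12 -0.41  0.28] T [-0.06  0.03  0.04] w 0.04
```

```bash

python3 -m inch '[{"x":7,"y":-1,"z":0,"wx":0.2,"wy":0.4,"wz":-0.2,"grip":40},{"x":0,"y":0,"z":0,"wx":0,"wy":0,"wz":0,"grip":40}]'
python3 - <<'E'
from h import *
goto((.407,.3033,.032),-5)
E
```

```text
t: 15.08
tcp_pos: [0.4161, 0.3031, 0.0829]
tcp_rot: [0.145, 3.125, 0.008]
wrist_force: [0.3, -1.2, 0.2]
gripper_width: 0.0403
t 15.08 tcp [0.4161 0.3031 0.0829] shift [ 9.7 -1.  50.8] turn [ 0.33  0.71 -0.33] F [ 0.27 -1.23  0.15] T [-0.03 -0.01 -0.  ] w 0.0403
```

```bash

python3 -m inch '[{"x":8,"y":-1,"z":0,"wx":0.3,"wy":0.6,"wz":-0.3,"grip":40},{"x":0,"y":0,"z":12,"wx":0,"wy":0,"wz":0,"grip":40},{"x":0,"y":0,"z":12,"wx":0,"wy":0,"wz":0,"grip":40},{"x":0,"y":0,"z":0,"wx":0,"wy":0,"wz":0,"grip":40}]'
python3 - <<'E'
from h import *
goto((.407,.3033,.032),-5)
E
```

```text
t: 15.42
tcp_pos: [0.4113, 0.3041, 0.0624]
tcp_rot: [0.137, 3.129, 0.006]
wrist_force: [-0.9, 0.2, -0.5]
gripper_width: 0.04
t 15.42 tcp [0.4113 0.3041 0.0624] shift [ 4.5 -1.3 30.3] turn [ 0.25  0.55 -0.02] F [-0.95  0.19 -0.46] T [-0.02  0.   -0.03] w 0.04
```

```bash

python3 -m inch '[{"x":4,"y":-1,"z":5,"wx":0.2,"wy":0.5,"wz":0,"grip":40},{"x":1,"y":0,"z":10,"wx":0,"wy":0,"wz":0,"grip":40},{"x":1,"y":0,"z":9,"wx":0,"wy":0,"wz":0,"grip":40},{"x":0,"y":0,"z":0,"wx":0,"wy":0,"wz":0,"grip":40}]'
python3 - <<'E'
from h import *
goto((.407,.3033,.032),-5)
E
```

```text
t: 15.75
tcp_pos: [0.4038, 0.3033, 0.0349]
tcp_rot: [-0.137, -3.137, 0.001]
wrist_force: [-1.5, -0.1, -0.6]
gripper_width: 0.0398
t 15.75 tcp [0.4038 0.3033 0.0349] shift [-3.2  0.2  2.9] turn [-0.02 -0.1  -0.01] F [-1.52 -0.06 -0.55] T [-0.    0.04 -0.02] w 0.0398
```

```bash

python3 -m inch '[{"x":-3,"y":0,"z":2,"wx":0,"wy":0,"wz":0,"grip":40},{"x":0,"y":0,"z":0,"wx":0,"wy":0,"wz":0,"grip":20},{"x":0,"y":0,"z":0,"wx":0,"wy":0,"wz":0,"grip":0},{"x":0,"y":0,"z":0,"wx":0,"wy":0,"wz":0,"grip":0},{"x":0,"y":0,"z":0,"wx":0,"wy":0,"wz":0,"grip":0}]' 110
python3 -m inch '[{"x":0,"y":0,"z":0,"wx":0,"wy":0,"wz":0,"grip":0},{"x":0,"y":0,"z":0,"wx":0,"wy":0,"wz":0,"grip":0}]'
python3 -m inch '[{"x":0,"y":0,"z":-4,"wx":0,"wy":0,"wz":0,"grip":0},{"x":0,"y":0,"z":-8,"wx":0,"wy":0,"wz":0,"grip":0},{"x":0,"y":0,"z":-12,"wx":0,"wy":0,"wz":0,"grip":0},{"x":0,"y":0,"z":-12,"wx":0,"wy":0,"wz":0,"grip":0},{"x":0,"y":0,"z":0,"wx":0,"wy":0,"wz":0,"grip":0}]'
python3 - <<'E'
from h import *
goto((.407,.3033,.032),-5)
E
```

```text
t: 16.17
tcp_pos: [0.4066, 0.3027, 0.0318]
tcp_rot: [-0.137, -3.135, 0.002]
wrist_force: [-0.6, 0.0, -0.7]
gripper_width: 0.0065
t: 16.33
tcp_pos: [0.4067, 0.3027, 0.0319]
tcp_rot: [-0.137, -3.135, 0.002]
wrist_force: [0.1, -0.2, -1.5]
gripper_width: 0.0064
t: 16.75
tcp_pos: [0.4046, 0.3021, 0.0692]
tcp_rot: [-0.137, -3.13, 0.005]
wrist_force: [0.7, 0.5, -1.9]
gripper_width: 0.0063
t 16.75 tcp [0.4046 0.3021 0.0692] shift [-2.6  1.5 37.2] turn [-0.19 -0.47 -0.02] F [ 0.68  0.53 -1.9 ] T [ 0.1   0.17 -0.02] w 0.0063
```

```bash

python3 -m inch '[{"x":0,"y":0,"z":-12,"wx":0,"wy":-0.2,"wz":0.4,"grip":0},{"x":0,"y":-8,"z":-15,"wx":0,"wy":-0.2,"wz":0.4,"grip":0},{"x":0,"y":-16,"z":-15,"wx":0,"wy":0,"wz":0.4,"grip":0},{"x":0,"y":-24,"z":0,"wx":0,"wy":0,"wz":0.4,"grip":0},{"x":0,"y":-25,"z":0,"wx":0,"wy":0,"wz":0.3,"grip":0}]'
python3 - <<'E'
from h import *
goto((.5043,.0136,.108),-6.9)
E
```

```text
t: 17.17
tcp_pos: [0.3963, 0.2307, 0.1158]
tcp_rot: [0.185, 3.136, -0.003]
wrist_force: [0.4, 0.3, -2.2]
gripper_width: 0.0063
t 17.17 tcp [0.3963 0.2307 0.1158] shift [-132.8 -202.8    8.2] turn [-0.11  0.03  0.14] F [ 0.35  0.28 -2.21] T [-0.02  0.24 -0.02] w 0.0063
```

```bash

python3 -m inch '[{"x":-10,"y":-25,"z":0,"wx":0,"wy":0,"wz":0,"grip":0},{"x":-16,"y":-25,"z":0,"wx":0,"wy":0,"wz":0,"grip":0},{"x":-16,"y":-25,"z":0,"wx":0,"wy":0,"wz":0,"grip":0},{"x":-16,"y":-25,"z":0,"wx":0,"wy":0,"wz":0,"grip":0},{"x":-16,"y":-25,"z":0,"wx":0,"wy":0,"wz":0,"grip":0}]'
python3 -m inch '[{"x":-16,"y":-25,"z":0,"wx":0,"wy":0,"wz":0,"grip":0},{"x":-14,"y":-20,"z":0,"wx":0,"wy":0,"wz":0,"grip":0},{"x":-8,"y":-12,"z":0,"wx":0,"wy":0,"wz":0,"grip":0},{"x":0,"y":-5,"z":0,"wx":0,"wy":0,"wz":0,"grip":0},{"x":0,"y":0,"z":0,"wx":0,"wy":0,"wz":0,"grip":0}]'
python3 - <<'E'
from h import *
goto((.5043,.0136,.108),-6.9)
E
```

```text
t: 17.58
tcp_pos: [0.453, 0.0933, 0.1186]
tcp_rot: [0.18, 3.136, -0.003]
wrist_force: [0.6, 0.2, -2.5]
gripper_width: 0.0062
t: 18.0
tcp_pos: [0.4862, 0.0184, 0.1214]
tcp_rot: [0.192, 3.132, -0.007]
wrist_force: [-0.2, -0.1, -2.1]
gripper_width: 0.0065
t 18.00 tcp [0.4862 0.0184 0.1214] shift [-18.5  -2.5  13.5] turn [-0.24  0.2  -0.13] F [-0.2  -0.13 -2.06] T [0.03 0.24 0.07] w 0.0065
```

```bash

python3 -m inch '[{"x":-8,"y":-1.2,"z":6,"wx":-0.1,"wy":0.1,"wz":0,"grip":0},{"x":-6,"y":0,"z":6,"wx":0,"wy":0,"wz":0,"grip":0},{"x":0,"y":0,"z":0,"wx":0,"wy":0,"wz":0,"grip":0},{"x":0,"y":0,"z":0,"wx":0,"wy":0,"wz":0,"grip":0}]'
python3 - <<'E'
from h import *
goto((.5043,.0136,.108),-6.9)
p=P("wrist"); W=camera("wrist"); S=camera("scene")
cv2.imwrite("pics/W6.png",W[:,:,::-1]);cv2.imwrite("pics/S6.png",S[:,:,::-1])
t=state()["tcp_pos"]; b=t+[.0913,-.0111,.0881]; print("bail",b)
uy=np.array([.1193,.9929,0]);ux=np.array([.9929,-.1193,0])
f=lambda X:((proj("scene",X)-[270,110])*4).round(1)
print("bail ends",f(b+.012*uy),f(b-.012*uy),"rim corner -x-y",f(b-.035*ux-.04*uy-[0,0,.06]))
print("wrist bail",proj("wrist",b+.012*uy,p),proj("wrist",b-.012*uy,p))
a=cv2.resize(S[110:250,270:400],None,fx=4,fy=4,interpolation=cv2.INTER_CUBIC)
c=np.zeros((560,800,3),np.uint8);c[:,:520]=a;c[:175,520:]=cv2.resize(W,(280,175))
cv2.imwrite("pics/z6.png",c[:,:,::-1])
E
```

```text
t: 18.33
tcp_pos: [0.4983, 0.0183, 0.1092]
tcp_rot: [-0.191, -3.135, 0.002]
wrist_force: [0.5, 0.0, -3.3]
gripper_width: 0.0063
t 18.33 tcp [0.4983 0.0183 0.1092] shift [-6.5 -3.9  1.2] turn [-0.08 -0.03 -0.05] F [ 0.5   0.05 -3.26] T [0.01 0.2  0.  ] w 0.0063
bail [0.58957376 0.00708266 0.19734004]
bail ends [151.  260.5] [174.3 272.9] rim corner -x-y [160.1 390.9]
wrist bail [361.187624   679.22679576] [281.86861063 679.04393284]
```

View pics/z6.png

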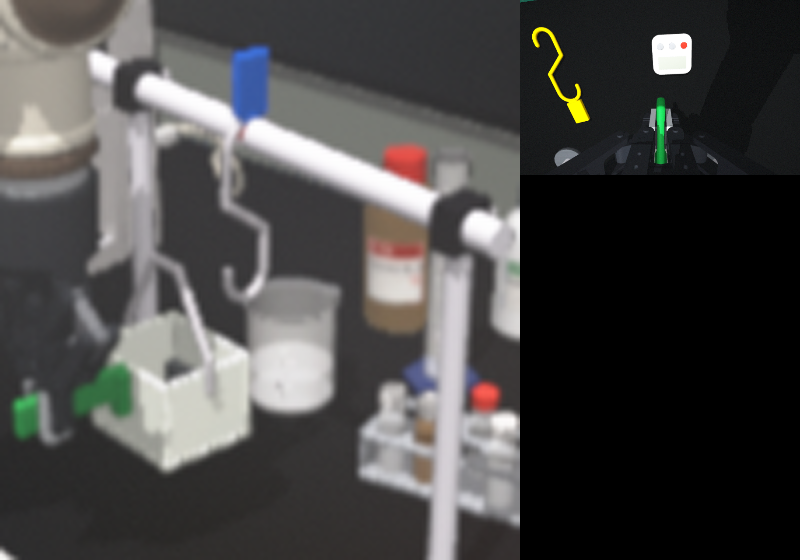

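```bash

python3 -m inch '[{"x":-6,"y":-2.5,"z":1.5,"wx":0,"wy":0,"wz":0,"grip":0},{"x":-8,"y":0,"z":0.5,"wx":0,"wy":0,"wz":0,"grip":0},{"x":-8,"y":0,"z":0.5,"wx":0,"wy":0,"wz":0,"grip":0},{"x":-6,"y":0,"z":0,"wx":0,"wy":0,"wz":0,"grip":0},{"x":0,"y":0,"z":0,"wx":0,"wy":0,"wz":0,"grip":0}]'
python3 - <<'E'
from h import *
goto((.5630,.0066,.105),-6.9)
E
```

```text
t: 18.85
tcp_pos: [0.5285, 0.0128, 0.1072]
tcp_rot: [0.188, 3.135, -0.003]
wrist_force: [1.2, 0.6, -1.6]
gripper_width: 0.0064
t 18.85 tcp [0.5285 0.0128 0.1072] shift [-35.   -2.    2.2] turn [-0.09  0.07  0.03] F [ 1.19  0.57 -1.61] T [0.06 0.27 0.04] w 0.0064
```

```bash

python3 -m inch '[{"x":-5,"y":-1.5,"z":1,"wx":0,"wy":0,"wz":0,"grip":0},{"x":-5,"y":0,"z":0,"wx":0,"wy":0,"wz":0,"grip":0},{"x":0,"y":0,"z":0,"wx":0,"wy":0,"wz":0,"grip":0}]'|grep -E 'pos|force'
python3 -m inch '[{"x":-4,"y":0,"z":0,"wx":0,"wy":0,"wz":0,"grip":0},{"x":-4,"y":0,"z":0,"wx":0,"wy":0,"wz":0,"grip":0},{"x":0,"y":0,"z":0,"wx":0,"wy":0,"wz":0,"grip":0}]'|grep -E 'pos|force'
python3 - <<'E'
from h import *
goto((.5630,.0066,.105),-6.9)
E
```

```text
tcp_pos: [0.5398, 0.0096, 0.1061]
wrist_force: [-0.1, 0.6, -2.9]
tcp_pos: [0.5484, 0.0085, 0.1059]
wrist_force: [-0.1, 0.1, -2.9]
t 19.35 tcp [0.5484 0.0085 0.1059] shift [-14.7  -0.1   0.9] turn [-0.09  0.03  0.01] F [-0.09  0.12 -2.88] T [0.06 0.25 0.04] w 0.0064
```

```bash

python3 -m inch '[{"x":-4,"y":0,"z":0,"wx":0,"wy":0,"wz":0,"grip":0},{"x":-4,"y":0,"z":0,"wx":0,"wy":0,"wz":0,"grip":0},{"x":0,"y":0,"z":0,"wx":0,"wy":0,"wz":0,"grip":0}]'|grep -E 'pos|force'
python3 -m inch '[{"x":-3,"y":0,"z":0,"wx":0,"wy":0,"wz":0,"grip":0},{"x":-2.5,"y":0,"z":0,"wx":0,"wy":0,"wz":0,"grip":0},{"x":0,"y":0,"z":0,"wx":0,"wy":0,"wz":0,"grip":0}]'|grep -E 'pos|force'
python3 - <<'E'
from h import *
goto((.5630,.0066,.075),-6.9)
S=camera("scene");T=camera("top")
cv2.imwrite("pics/S7.png",S[:,:,::-1])
c=np.zeros((480,800,3),np.uint8);c[:,:480]=cv2.resize(S[140:220,300:380],None,fx=6,fy=6,interpolation=cv2.INTER_CUBIC)
c[:320,480:]=cv2.resize(T[110:190,270:350],(320,320),interpolation=cv2.INTER_CUBIC)
cv2.imwrite("pics/z7.png",c[:,:,::-1])
E
```

```text
tcp_pos: [0.557, 0.0075, 0.1059]
wrist_force: [0.7, 0.3, -1.9]
tcp_pos: [0.5631, 0.0068, 0.1058]
wrist_force: [0.3, -0.9, -2.4]
t 19.85 tcp [0.5631 0.0068 0.1058] shift [ 0.  -0.2 30.8] turn [-0.09  0.01  0.02] F [ 0.26 -0.9  -2.45] T [0.07 0.22 0.  ] w 0.0066
```

View pics/z7.png

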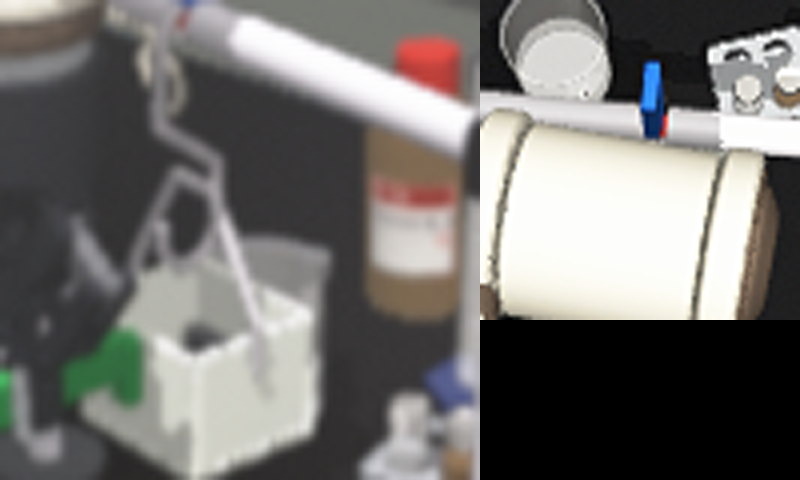

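```bash
python3 - <<'E'
from h import *
t=state()["tcp_pos"]; b=t+[.0913,-.0111,.0881]; print("bail",b)
uy=np.array([.1193,.9929,0]);ux=np.array([.9929,-.1193,0])
f=lambda X:((proj("scene",X)-[300,140])*6).round(1)
o=np.array([.6552,-.0047,.153])
print("bail",f(b+.012*uy),f(b-.012*uy),"d/10mm x,y,z",f(b+.01*ux)-f(b),f(b+.01*uy)-f(b),f(b+[0,0,.01])-f(b))
for n,x,z in(("low",0,.0),("tip",-.015,.024),("tiptop",-.015,.027),("lowbottomR",.015,.018),("shankL",.015,.048),("shankU",-.018,.072)): print(n,f(o+ux*x+[0,0,z]))
E
```

```text
bail [ 0.65397113 -0.00416951  0.19384216]
bail [170.5 178.6] [206.2 196.2] d/10mm x,y,z [17.6 -6.3] [-14.7  -7.2] [ -0.1 -21.1]
low [191.6 271.2]
tip [164.8 231.7]
tiptop [164.7 225.5]
lowbottomR [217.4 224.6]
shankL [217.4 162.3]
shankU [158.1 131.7]
```

```bash

python3 -m inch '[{"x":2.5,"y":2,"z":2,"wx":0,"wy":0,"wz":0,"grip":0},{"x":0,"y":0,"z":4,"wx":0,"wy":0,"wz":0,"grip":0},{"x":0,"y":0,"z":4,"wx":0,"wy":0,"wz":0,"grip":0},{"x":0,"y":0,"z":0,"wx":0,"wy":0,"wz":0,"grip":0}]'|grep -E 'pos|force'
python3 -m inch '[{"x":0,"y":0,"z":3,"wx":0,"wy":0,"wz":0,"grip":0},{"x":0,"y":0,"z":3,"wx":0,"wy":0,"wz":0,"grip":0},{"x":0,"y":0,"z":0,"wx":0,"wy":0,"wz":0,"grip":0}]'|grep -E 'pos|force'
python3 - <<'E'
from h import *
goto((.5608,.0066,.075),-6.9)
E
```

```text
tcp_pos: [0.5597, 0.0096, 0.0947]
wrist_force: [-0.1, 0.2, -3.5]
tcp_pos: [0.5592, 0.0098, 0.0875]
wrist_force: [-0.7, 0.3, -2.9]
t 20.53 tcp [0.5592 0.0098 0.0875] shift [-2.  -2.9 12.5] turn [-0.08 -0.1   0.04] F [-0.7   0.27 -2.88] T [ 0.06  0.18 -0.01] w 0.0061
```

```bash

python3 -m inch '[{"x":-1.5,"y":-0.5,"z":2,"wx":0,"wy":0,"wz":0,"grip":0},{"x":0,"y":0,"z":2,"wx":0,"wy":0,"wz":0,"grip":0},{"x":0,"y":0,"z":0,"wx":0,"wy":0,"wz":0,"grip":0}]'|grep -E 'pos|force'
for i in 1 2 3; do python3 -m inch '[{"x":0,"y":0,"z":1.5,"wx":0,"wy":0,"wz":0,"grip":0},{"x":0,"y":0,"z":0,"wx":0,"wy":0,"wz":0,"grip":0}]'|grep -E 'pos|force';done
```

```text
tcp_pos: [0.5607, 0.009, 0.0829]
wrist_force: [0.2, -0.0, -1.8]
tcp_pos: [0.5608, 0.0089, 0.0813]
wrist_force: [-0.1, 0.1, -2.1]
tcp_pos: [0.561, 0.0088, 0.0798]
wrist_force: [-0.4, 0.4, -2.3]
tcp_pos: [0.561, 0.0088, 0.0783]
wrist_force: [0.1, -0.1, -2.9]
```

```bash

for i in 1 2 3 4; do python3 -m inch '[{"x":0,"y":0,"z":1,"wx":0,"wy":0,"wz":0,"grip":0},{"x":0,"y":0,"z":0,"wx":0,"wy":0,"wz":0,"grip":0}]'|grep -E 'pos|force';done
```

```text
tcp_pos: [0.5611, 0.0088, 0.0772]
wrist_force: [-0.6, 0.3, -2.8]
tcp_pos: [0.5611, 0.0088, 0.0761]
wrist_force: [-0.1, 0.0, -2.5]
tcp_pos: [0.5611, 0.0088, 0.0751]
wrist_force: [-0.2, -0.3, -2.0]
tcp_pos: [0.5612, 0.0088, 0.074]
wrist_force: [-0.5, 0.6, -2.3]
```

```bash

for i in 1 2 3 4; do python3 -m inch '[{"x":0,"y":0,"z":0.7,"wx":0,"wy":0,"wz":0,"grip":0},{"x":0,"y":0,"z":0,"wx":0,"wy":0,"wz":0,"grip":0}]'|grep -E 'pos|force';done
python3 - <<'E'
from h import *
goto((.5608,.0066,.075),-6.9)
E
```

```text
tcp_pos: [0.5616, 0.0087, 0.0736]
wrist_force: [0.1, 0.2, -1.1]
tcp_pos: [0.5623, 0.0086, 0.0734]
wrist_force: [-0.5, 0.2, -2.2]
tcp_pos: [0.5629, 0.0085, 0.0732]
wrist_force: [-0.8, 0.7, -1.1]
tcp_pos: [0.5634, 0.0084, 0.0729]
wrist_force: [-0.6, -0.3, -0.6]
t 22.62 tcp [0.5634 0.0084 0.0729] shift [ 2.4 -2.1 -2.1] turn [-0.11  0.26  0.03] F [-0.6  -0.27 -0.61] T [-0.    0.11 -0.04] w 0.0066
```

```bash

for i in 1 2 3 4; do python3 -m inch '[{"x":0,"y":0,"z":0.7,"wx":0,"wy":0,"wz":0,"grip":0},{"x":0,"y":0,"z":0,"wx":0,"wy":0,"wz":0,"grip":0}]'|grep -E 'pos|force';
python3 -c "
from h import *
print(state()['wrist_torque'].round(3))"; done
python3 - <<'E'
from h import *
goto((.5608,.0066,.075),-6.9)
E
```

```text
tcp_pos: [0.564, 0.0083, 0.0726]
wrist_force: [0.9, 0.1, 0.4]
[-0.     0.086  0.003]
tcp_pos: [0.5646, 0.0082, 0.0724]
wrist_force: [-0.3, -1.3, 1.5]
[0.021 0.035 0.039]
tcp_pos: [0.5652, 0.008, 0.0722]
wrist_force: [-0.3, -0.3, 0.9]
[-0.035 -0.056 -0.002]
tcp_pos: [0.5657, 0.0079, 0.0719]
wrist_force: [0.2, 0.5, 1.0]
[-0.052 -0.079  0.   ]
t 23.28 tcp [0.5657 0.0079 0.0719] shift [ 4.7 -1.9 -3.1] turn [-0.13  0.58  0.03] F [0.2  0.54 1.04] T [-0.05 -0.08  0.  ] w 0.0066
```

```bash

python3 -m inch '[{"x":0,"y":0,"z":-0.6,"wx":0,"wy":0.2,"wz":0,"grip":0},{"x":0,"y":0,"z":0,"wx":0,"wy":0,"wz":0,"grip":0},{"x":0,"y":0,"z":0,"wx":0,"wy":0,"wz":0,"grip":0}]' 40|grep -E 'pos|force'
python3 - <<'E'
from h import *
goto((.5608,.0066,.075),-6.9)
S=camera("scene");cv2.imwrite("pics/S8.png",S[:,:,::-1])
cv2.imwrite("pics/z8.png",cv2.resize(S[120:230,280:390],None,fx=5,fy=5,interpolation=cv2.INTER_CUBIC)[:,:,::-1])
E
```

```text
tcp_pos: [0.5655, 0.008, 0.0724]
wrist_force: [0.3, 0.1, 1.4]
t 23.53 tcp [0.5655 0.008  0.0724] shift [ 4.5 -1.9 -2.6] turn [-0.12  0.33  0.03] F [0.28 0.06 1.44] T [ 0.02 -0.04 -0.04] w 0.0061
```

View pics/z8.png

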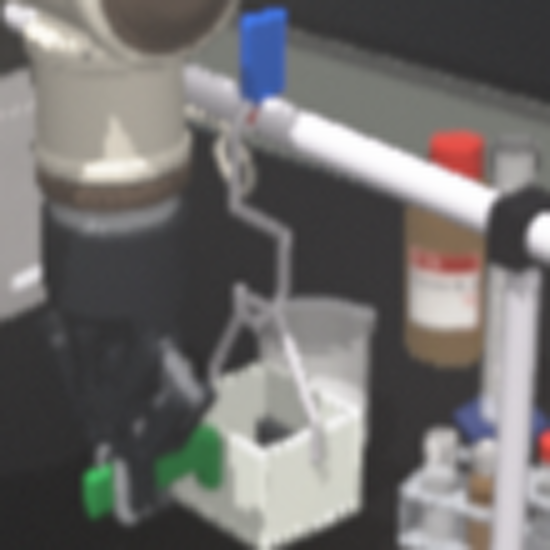

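```bash

python3 -m inch '[{"x":0,"y":0,"z":0,"wx":0,"wy":0,"wz":0,"grip":7.5},{"x":0,"y":0,"z":0,"wx":0,"wy":0,"wz":0,"grip":8.5},{"x":0,"y":0,"z":0,"wx":0,"wy":0,"wz":0,"grip":9.5},{"x":0,"y":0,"z":0,"wx":0,"wy":0,"wz":0,"grip":11},{"x":0,"y":0,"z":0,"wx":0,"wy":0,"wz":0,"grip":13}]' 20
python3 -m inch '[{"x":0,"y":0,"z":0,"wx":0,"wy":0,"wz":0,"grip":18},{"x":0,"y":0,"z":0,"wx":0,"wy":0,"wz":0,"grip":26},{"x":0,"y":0,"z":0,"wx":0,"wy":0,"wz":0,"grip":36},{"x":0,"y":0,"z":0,"wx":0,"wy":0,"wz":0,"grip":42},{"x":0,"y":0,"z":0,"wx":0,"wy":0,"wz":0,"grip":42}]'
python3 - <<'E'
from h import *
goto((.5655,.008,.16),-6.9)
E
```

```text
t: 24.0
tcp_pos: [0.5646, 0.0081, 0.0716]
tcp_rot: [0.188, 3.133, -0.003]
wrist_force: [0.6, 0.8, 0.4]
gripper_width: 0.0129
t: 24.42
tcp_pos: [0.5644, 0.0082, 0.0713]
tcp_rot: [0.188, 3.133, -0.003]
wrist_force: [0.7, -0.5, -0.0]
gripper_width: 0.0421
t 24.42 tcp [0.5644 0.0082 0.0713] shift [ -1.4  -0.2 -88.7] turn [-0.11  0.17  0.03] F [ 0.71 -0.47 -0.04] T [ 0.02 -0.01  0.02] w 0.0421
```

```bash

python3 -m inch '[{"x":5,"y":0,"z":0,"wx":0,"wy":0,"wz":0,"grip":44},{"x":8,"y":0,"z":0,"wx":0,"wy":0,"wz":0,"grip":44},{"x":10,"y":0,"z":0,"wx":0,"wy":0,"wz":0,"grip":44},{"x":12,"y":0,"z":0,"wx":0,"wy":0,"wz":0,"grip":44},{"x":15,"y":0,"z":0,"wx":0,"wy":0,"wz":0,"grip":44}]'
python3 -m inch '[{"x":20,"y":0,"z":0,"wx":0,"wy":0,"wz":0,"grip":44},{"x":30,"y":0,"z":0,"wx":0,"wy":0,"wz":0,"grip":44},{"x":30,"y":0,"z":-10,"wx":0,"wy":0,"wz":0,"grip":44},{"x":20,"y":0,"z":-20,"wx":0,"wy":0,"wz":0,"grip":44},{"x":0,"y":0,"z":-20,"wx":0,"wy":0,"wz":0,"grip":44}]'
python3 -m inch '[{"x":0,"y":0,"z":-10,"wx":0,"wy":0,"wz":0,"grip":44},{"x":0,"y":0,"z":0,"wx":0,"wy":0,"wz":0,"grip":44},{"x":0,"y":0,"z":0,"wx":0,"wy":0,"wz":0,"grip":44},{"x":0,"y":0,"z":0,"wx":0,"wy":0,"wz":0,"grip":44},{"x":0,"y":0,"z":0,"wx":0,"wy":0,"wz":0,"grip":44}]'
python3 - <<'E'
from h import *
S=camera("scene");T=camera("top");p=P("wrist");W=camera("wrist")
c=np.zeros((550,800,3),np.uint8);c[:,:500]=cv2.resize(S[120:230,290:390],None,fx=5,fy=5,interpolation=cv2.INTER_CUBIC)
c[:300,500:]=cv2.resize(T[110:210,270:370],(300,300),interpolation=cv2.INTER_CUBIC);c[300:488,500:]=cv2.resize(W,(300,188))
cv2.imwrite("pics/z9.png",c[:,:,::-1])
for i in range(0):pass
d=[]
S2=camera("scene");print(np.abs(S2[120:230,290:390].astype(int)-S[120:230,290:390]).mean(),state()["t"])
E
```

```text
t: 24.83
tcp_pos: [0.5134, 0.0141, 0.0715]
tcp_rot: [0.188, 3.131, -0.004]
wrist_force: [0.1, -0.4, 0.3]
gripper_width: 0.0442
t: 25.25
tcp_pos: [0.3998, 0.0288, 0.1155]
tcp_rot: [-0.187, -3.127, 0.0]
wrist_force: [0.2, -0.6, 0.7]
gripper_width: 0.044
t: 25.67
tcp_pos: [0.3982, 0.0293, 0.1275]
tcp_rot: [-0.187, -3.132, 0.002]
wrist_force: [0.1, 0.2, -0.0]
gripper_width: 0.0439
1.3207575757575758 25.8667
```

View pics/z9.png

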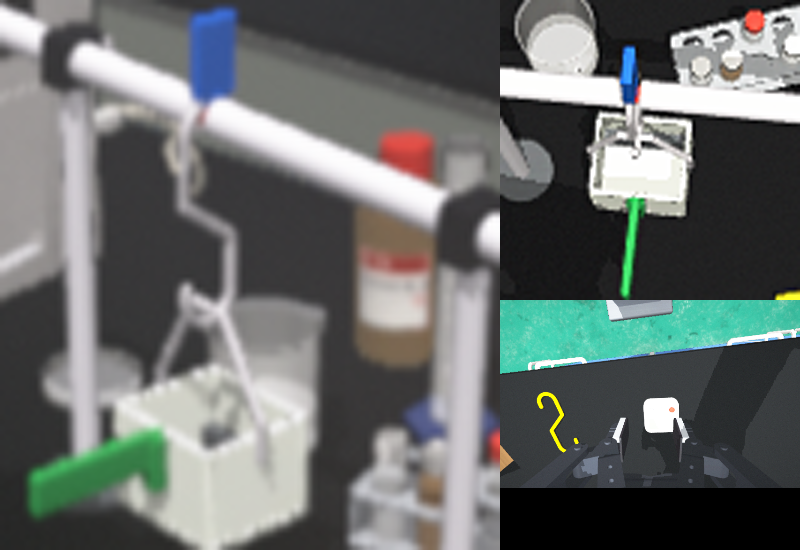

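```bash

for i in 1 2 3 4 5 6 7 8; do python3 -m inch '[{"x":0,"y":0,"z":0,"wx":0,"wy":0,"wz":0,"grip":44},{"x":0,"y":0,"z":0,"wx":0,"wy":0,"wz":0,"grip":44},{"x":0,"y":0,"z":0,"wx":0,"wy":0,"wz":0,"grip":44},{"x":0,"y":0,"z":0,"wx":0,"wy":0,"wz":0,"grip":44},{"x":0,"y":0,"z":0,"wx":0,"wy":0,"wz":0,"grip":44}]' >/dev/null; done
python3 - <<'E'
from h import *
for i in range(10):
    S=camera("scene"); b=blobs(S,(50,120,50),(80,255,255),(285,180,340,240),20)[0]; u=blobs(S,(100,120,60),(130,255,255),(320,110,345,145),20)[0]
    print(round(state()["t"],2),b[1].round(2),u[1].round(2))
E
```

```text
29.25 [308.14 213.97] [332.16 129.69]
29.3 [308.17 213.98] [332.16 129.69]
29.35 [308.16 214.  ] [332.16 129.69]
29.4 [308.14 214.01] [332.16 129.69]
29.45 [308.11 213.99] [332.16 129.69]
29.5 [308.14 214.01] [332.16 129.69]
29.55 [308.17 213.98] [332.16 129.69]
29.6 [308.23 213.97] [332.16 129.69]
29.65 [308.13 214.03] [332.16 129.69]
29.7 [308.14 214.01] [332.16 129.69]
```

Everything in view is still, so I'm handing the job in.

```bash
python3 -c "
from plant import job; print(job.sign_off())"
```

```text
the job is handed in; nothing more can be done
None
```

The steel hook is hanging in the bar's red neck with the white pail in its lower curl. I handed the job in at about 30 s of the 72 s allowed; the sign-off reports no verdict.

- **Hook onto the bar:** I took the hook out of the stand by its blue tab. I hooked it over the thick part about 40 mm from the right-hand post, with the lower curl opening towards the robot.
- **Slide to the neck:** I slid it left in light contact; the largest measured force was about 11 N, against the 30 N limit. At the neck the force vanished and the tool dropped 4.4 mm (4 mm expected). The hook then met the neck's left wall, so I backed it off before letting go.
- **Pail:** I lifted it by the green handle, kept it level within about 1°, and lowered the bail into the curl. I let go once the wrist force and moment were near zero, then backed the gripper out along the handle.

**Last checks:**
- The final pictures show the hook in the neck and the bail seated in the lower curl, with the pail hanging upright.
- Over the last 0.5 s the handle and tab moved about 0.1 pixel or less, so both are still.
- The gripper is well clear of everything, and I saw nothing else moved.

**Disagreements:**
- Camera estimates of the bail against the hook differed from the arm's own position by about 3 to 5 mm, so I corrected by 2 to 3 mm before lowering.
- The tab sat about 7 mm nearer the robot than the stand's centre, probably because the hook leaned in its slot. I gripped it where I saw it.

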